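# Put the paint jars away and hang the cabinet door

### The arm

A 6-joint arm with a two-finger parallel gripper is mounted at the origin on the work surface. World frame = base frame: x ahead of the robot, y to its left, z up, the work surface at z = 0. Lengths are in m, angles in rad, forces in N, time in s.
With the tool pointing down it reaches from about 0.3 to 0.85 m from the base axis. Payload 5.4 kg.
Tool frame: the origin (TCP) lies midway between the tips of the shut fingers; the grasp point (between the pads) lies 19 mm behind it; z points along the fingers, y is the line along which they close (so a half turn about z gives the same grasp; the last joint's range is limited). The gripper opens to 85 mm and grips with 20 to 120 N. Pads are 22 mm wide; open, the fingers measure 114 mm over their backs; the gripper's body (76 mm by 85 mm) begins 54 mm behind the grasp point. The pads swing forward as they close: fully open they stand 13 mm farther back than shut.
Start: joints at [1.015, 0.158, 1.597, -0, 1.386, -0.21], TCP at [0.195, 0.541, 0.231] pointing down, gripper open.
Joint ranges: [-2.91, 2.91], [-0.94, 2.29], [0.18, 2.7], [-1.29, 4.43], [0.17, 2.64], [-3, 3]. Speed limits (rad/s): [2.57, 2.57, 3.14, 3.14, 3.14, 3.14].

### API

Orientations are given as a unit quaternion [w, x, y, z].
In Python, from rig import robot gives the robot as it stands. The module is installed in compiled form; this text tells all that it offers.
- The arm moves only by the tool move_arm, never from a script. Its argument "plan" is a list of rows, each an object of numbers: "x", "y", "z": the shift along the tool's x, y, z scaled (see below); "ax", "ay", "az": the turn, a rotation vector about the tool's x, y, z scaled (see below); "grip": the opening in per cent of the stroke, from 0 (shut) to 100 (fully open). A call has 1 to 20 rows; each row shifts and turns the commanded pose from where the row before left it, along the tool's axes as they then stand; what a row does not reach is not made up. The controller multiplies each number of a shift by 0.3 m and each number of a turn by 2 rad. A row lasts 1/12 s, in which the tool goes at most 41.7 mm and 7.16 degrees, less where a joint would pass 70% of its speed; a pose out of reach is approached as far as the arm can. A call with a number of a shift or a turn outside -1 to 1 is refused whole. A call with a gripper value outside its range is refused whole. The fingers move at their own pace and stop on an object; "squeeze" is the grip in N (left out, the last holds). Time passes only in rows, so rows that do not move let the fingers close. It gives the time, the measured TCP pose, the force, the opening and the grip force at its end, in the units of the state.
- robot.get_obs(): the state, without advancing time (a new reading comes with each control period).
- robot.camera(name): name is "scene" or "top" or "wrist"; returns the picture (400x640x3 uint8, blue, green, red); there is no depth.
- robot.calibration(name): a dict with "fx", "fy", "cx", "cy" (pixels), "distortion" ([k1, k2, p1, p2, k3] as OpenCV has them; the pictures are not rectified), "rvec" (rotation vector, rad) and "tvec" (3), from world to camera coordinates, as OpenCV has them. Camera axes: x right, y down, z forward; pixel columns grow to the right and rows downward; lengths in m; the calibration is good to about 2 mm. A picture is of the moment at which its call begins: read the wrist's pose just before it. calibration takes no time and is no camera call; for the wrist camera it gives the pose at the moment of the call.
- robot.sign_off(): hands the job in; it is judged then, once.
The state is a dict: "t": time; "qpos": joint angles; "dq": joint speeds; "tau": joint torques, N m; "tool_pos": TCP position; "orientation": TCP orientation; "contact_force": force on the tool from outside, world axes, zero at the start; "ft_torque": the same for the moment, N m; "opening": finger opening in m; "gripper_force": force on a finger pad.
Only numpy, scipy, OpenCV 4.12 (cv2) and the standard library are available. Lean on these libraries where they do the work, as an engineer would, in place of code of your own. Each camera call takes 0.05 s, during which the arm holds its last target. There are 200 camera calls.

### The job

Put the paint away: stand every squat screw-top jar that is on the bench upright in the wooden tray, then slide the loaded tray into the low cabinet until it is fully home against the stop at the back. Then lift the loose door out of its stand, lower both its knuckles at once onto the cabinet's two hinge pins until they are fully down, and swing it shut. Do not knock over or shove aside the other things on the bench.

Things in the scene. Friction and masses are not known exactly. Their poses are not given: they have to be found in the camera images.
- cabinet: low plywood cabinet, 205 mm wide, 205 deep, 120 high, no floor, fixed; a clear top from x = 80 mm back; open front facing the robot. Origin: middle of its front edge, on the bench; +x runs into the cabinet, +y to its hinge side, z up. Opening 181 mm wide (y -90.5 to 90.5), 112 high; the back stop, a bar 45 mm high, has its face at x = 193 mm
- pin_low (a point): root of the lower hinge pin, on its bracket, 22 mm above the bench, at x = -9, y = 116.5 mm of the cabinet. The steel pin stands 18 mm up, 9 mm thick, its top 7 mm tapering to 3 mm. The bracket under it is 6 mm thick, 10 mm in radius, its arm leads back in +x
- pin_high (a point): root of the upper hinge pin, the same as the lower one and straight above it, 88 mm above the bench
- tray: light wooden tray 165 x 165 mm, 6 mm floor, 18 mm high rim 5 mm thick, about 0.3 kg, loose on the bench in front of the cabinet. Origin: centre of its underside; +x towards its rear edge (x = 82.5 mm), which goes in first. Home against the stop, its origin is at x = 110.5 mm of the cabinet, its y within 8 mm of 0
- tray_tab (a point): top centre of the upright wooden tab at the tray's front, its handle: 24 mm wide in the tray's y, 20 thick in x, centred at x = -92.5 mm, from the bench up to z = 88 mm
- door: loose plywood door, 205 mm wide (x), 14 thick (y), 112 high (z), about 0.25 kg, standing upright in its stand, underside 10 mm above the bench. Origin: centre of its underside; +x points from hinge edge to free edge, -y is the outer face. Hung, its underside is 6 mm above the bench. Shut, its +x is the cabinet's -y, its inner face 2 mm before the front edge; it opens towards the robot
- door_knob (a point): end of the round knob on the door's outer face, 20 mm wide, standing out 20 mm, at x = 78, y = -27, z = 56 mm of the door. The hung door swings freely, without catch or spring
- knuckle_low (a point): centre of the lower end of the lower knuckle's hole, at x = -114.5, y = 0, z = 16 mm of the door; sits on pin_low when hung. Both knuckles are steel rings, 21 mm outside, 13 mm hole right through, 14 mm high
- knuckle_high (a point): the same of the upper knuckle, at z = 82 mm of the door; sits on pin_high when hung. To bring the knuckles level over the pins from the front, the door must be 18 to 46 mm higher than when hung; from straight above, the lower knuckle would hit the upper pin
- door_stand: wooden stand fixed to the bench, 140 mm long (x), 49 wide, 38 high, with a slot 17 mm wide and 28 deep along its x in which the door stands. Origin: centre of its underside
- ink_pad: flat black stamp pad 75 x 55 x 22 mm lying among the jars, a bystander; origin: centre of its underside (of the handle's middle for tools), z up
- squeeze_a: upright slim squeeze bottle 40 mm across, 120 high, a bystander; origin: centre of its underside (of the handle's middle for tools), z up
- squeeze_b: another slim squeeze bottle like squeeze_a, a bystander; origin: centre of its underside (of the handle's middle for tools), z up
- hammer: hammer lying on the bench left of the stand, a bystander; origin: centre of its underside (of the handle's middle for tools), z up
- paint_brush: brush lying on the bench right of the jars, a bystander; origin: centre of its underside (of the handle's middle for tools), z up
- jar0: squat grey screw-top jar with a white lid, 60 mm across, 50 high, 0.15 kg, standing on the bench (some of the four may be absent); origin: centre of its underside, z up
- jar1: squat grey screw-top jar with a white lid, 60 mm across, 50 high, 0.15 kg, standing on the bench (some of the four may be absent); origin: centre of its underside, z up
- jar2: squat grey screw-top jar with a white lid, 60 mm across, 50 high, 0.15 kg, standing on the bench (some of the four may be absent); origin: centre of its underside, z up
- jar3: squat grey screw-top jar with a white lid, 60 mm across, 50 high, 0.15 kg, standing on the bench (some of the four may be absent); origin: centre of its underside, z up
Things that resemble listed ones, but are neither listed nor needed, are in the scene too. Leave any orange, turquoise or yellow look-alike of the jar0 alone.

How it is judged:
By the outcome, as a careful person would: the job done as asked, in the order asked, and still so for the second after the job is handed in, with the robot touching nothing.
Of jar0, jar1, jar2, jar3 only 2 to 4 are there at a start; the rules pass over those that are not, and their reading is None.
At some moment in a run one of jar0, jar1, jar2, jar3 may be knocked a few centimetres aside while the robot is not near it.
It also fails if it takes over 210 s, if anything falls off the work surface, if the arm or the gripper's body presses on something with over 40 N, if the wrist force passes 120 N, or if a joint passes its speed limit or range.

## Working session

There is one attempt and no reset: what is moved stays moved. The work goes in short steps, Python scripts to look and compute and a tool call to move; the robot and the scene stay as the last step left them, time stands still between calls to the robot, and variables do not carry over. Pictures are saved under pics/ and viewed, at most 14 in all, crops included, and the job is handed in when it is done.

Besides the shell and the picture viewer there is one more tool, called after "Request:" as a command line: name --argument value ..., lists and objects as JSON in quotes. move_arm: Moves the arm, as the interface text tells. Its arguments: {"type":"object","properties":{"plan":{"type":"array","items":{"type":"object","properties":{"x":{"type":"number","minimum":-1,"maximum":1},"y":{"type":"number","minimum":-1,"maximum":1},"z":{"type":"number","minimum":-1,"maximum":1},"ax":{"type":"number","minimum":-1,"maximum":1},"ay":{"type":"number","minimum":-1,"maximum":1},"az":{"type":"number","minimum":-1,"maximum":1},"grip":{"type":"number"}}}},"squeeze":{"type":"number"}},"required":["plan"]}

```bash
mkdir -p pics; ls
python3 - <<'E'
from rig import robot
import cv2
o=robot.get_obs();print({k:(v if not hasattr(v,'round') else v) for k,v in o.items()})
for n in ['scene','top','wrist']:
    im=robot.camera(n);cv2.imwrite(f'pics/{n}0.png',im);c=robot.calibration(n);print(n,c)
E
```

```text
pics
{'t': 0.0, 'qpos': array([ 1.01493558e+00,  1.59069210e-01,  1.59826079e+00, -4.22543916e-05,
        1.38618352e+00, -2.10146787e-01]), 'dq': array([-5.18388478e-04, -6.15873285e-04,  3.00471809e-04,  9.82685629e-05,
        1.38748258e-03, -1.07384069e-03]), 'tau': array([-5.34450173e-04, -3.96000266e+01, -3.31429446e+01, -4.51953420e-04,
        8.39173095e-03, -8.52860353e-06]), 'tool_pos': array([0.19457726, 0.54042827, 0.23029127]), 'orientation': array([-3.39662258e-04,  1.71993531e-01,  9.85097611e-01, -8.98607114e-04]), 'contact_force': array([ 0.33458054,  0.01657024, -0.38585076]), 'ft_torque': array([ 0.03004008,  0.01518901, -0.0316435 ]), 'gripper_force': 0.0, 'opening': 0.08529991666121926}
scene {'fx': 507.2183858666417, 'fy': 507.2183858666417, 'cx': 316.1793923607588, 'cy': 203.0851922256589, 'distortion': array([-0.06774258,  0.        ,  0.        ,  0.        ,  0.        ]), 'rvec': array([ 2.35040425,  0.82604695, -0.28455746]), 'tvec': array([-0.37506983, -0.18309711,  1.87273103])}
top {'fx': 452.2671687226202, 'fy': 452.2671687226202, 'cx': 330.04758621511047, 'cy': 198.11040091061176, 'distortion': array([-0.10208907,  0.        ,  0.        ,  0.        ,  0.        ]), 'rvec': array([ 2.18666946, -2.12430127,  0.17502397]), 'tvec': array([-0.05431014,  0.47923733,  1.38459285])}
wrist {'fx': 350.68637972953866, 'fy': 350.68637972953866, 'cx': 322.4281448249154, 'cy': 194.75197050964826, 'distortion': array([-0.06415513,  0.        ,  0.        ,  0.        ,  0.        ]), 'rvec': array([-2.358222  , -1.65830017, -0.25099261]), 'tvec': array([-0.57433667, -0.03911424,  0.37880578])}
```

View pics/top0.png

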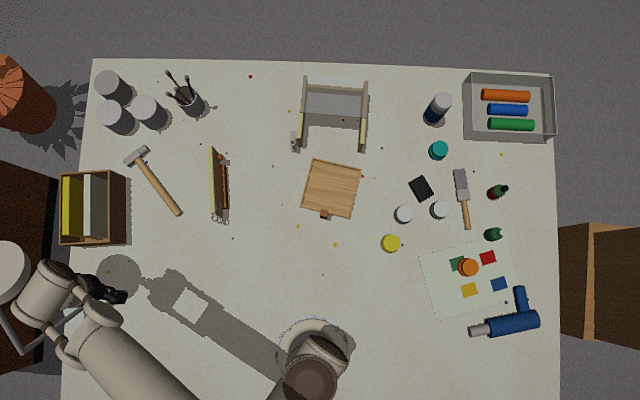

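View pics/scene0.png

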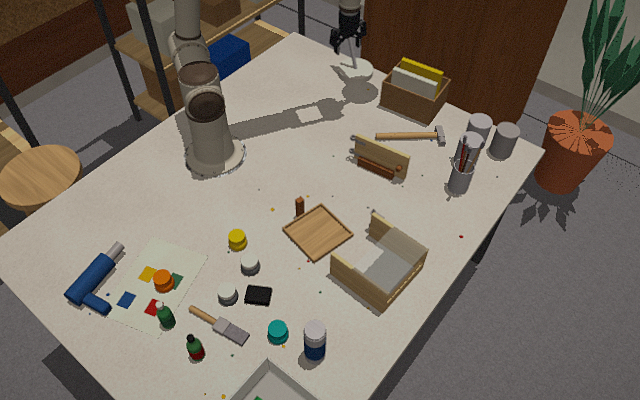

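The top view shows the white-lidded grey jars at (403,214) and (439,210). The look-alikes are turquoise (439,150), yellow (391,243), orange (468,267) and the big grey tins at (113,85), (115,117) and (152,112). The tray is at (332,188) with its tab at (324,214). The cabinet is at (335,115) with its hinge on the left at (296,142), and the door in its stand is at (218,185). I'll check this in a close crop.

```bash
cat > h.py <<'E'
import numpy as np,cv2
from scipy.spatial.transform import Rotation as R
from rig import robot
def ray(c,px):
    K=np.array([[c['fx'],0,c['cx']],[0,c['fy'],c['cy']],[0,0,1]])
    p=cv2.undistortPoints(np.array(px,float).reshape(-1,1,2),K,np.array(c['distortion'])).reshape(-1,2)
    M=cv2.Rodrigues(np.array(c['rvec']))[0]
    d=np.c_[p,np.ones(len(p))]@M
    return -M.T@np.array(c['tvec']),d
def onz(c,px,z):
    o,d=ray(c,px); return o+d*((z-o[2])/d[:,2])[:,None]
def proj(c,P):
    K=np.array([[c['fx'],0,c['cx']],[0,c['fy'],c['cy']],[0,0,1]])
    return cv2.projectPoints(np.array(P,float).reshape(-1,1,3),np.array(c['rvec']),np.array(c['tvec']),K,np.array(c['distortion']))[0].reshape(-1,2)
def tri(c1,p1,c2,p2):
    o1,d1=ray(c1,p1);o2,d2=ray(c2,p2);out=[]
    for a,b in zip(d1,d2):
        A=np.c_[a,-b];s=np.linalg.lstsq(A,o2-o1,rcond=None)[0]
        P,Q=o1+a*s[0],o2+b*s[1];out.append(np.r_[(P+Q)/2,np.linalg.norm(P-Q)])
    return np.array(out)
def toolrot(o=None):
    q=(o or robot.get_obs())['orientation'];return R.from_quat([q[1],q[2],q[3],q[0]])
E
python3 - <<'E'
from h import *
im=cv2.imread('pics/top0.png')
a=cv2.resize(im[65:260,285:460],None,fx=3,fy=3,interpolation=cv2.INTER_CUBIC)
b=cv2.resize(im[140:230,200:240],None,fx=5,fy=5,interpolation=cv2.INTER_CUBIC)
m=np.zeros((600,800,3),np.uint8);m[:a.shape[0],:a.shape[1]]=a;m[:b.shape[0],540:540+b.shape[1]]=b
cv2.imwrite('pics/m1.png',m)
c=robot.calibration('top')
g=cv2.cvtColor(im,cv2.COLOR_BGR2HSV)
for p in [(403,214),(439,210)]:
    x,y=p;w=((g[y-14:y+14,x-14:x+14,2]>150)).astype(np.uint8);print(g[y,x],g[y-16,x-16]);print(p,onz(c,[p],.05))
E
```

```text
[ 60   8 170] [ 30  19 165]
(403, 214) [[ 0.43544584 -0.26824486  0.05      ]]
[ 43  14 169] [120   9  30]
(439, 210) [[ 0.45123994 -0.38190181  0.05      ]]
```

View pics/m1.png

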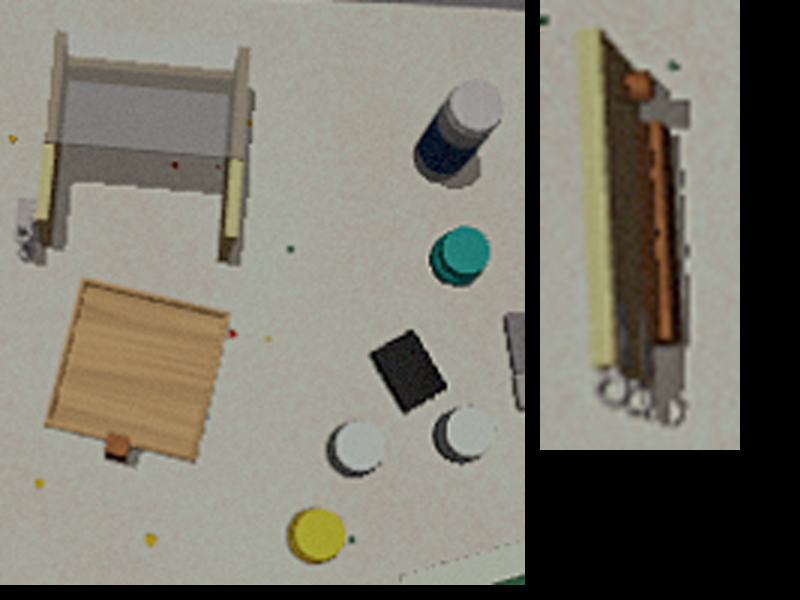

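The crop shows two plain grey jars with white lids at about (403.7,214) and (439.7,209.7), and neither is a look-alike. The door's knuckles are at its robot-near end, and its knob faces right (world -y).

Run:
```python
from h import *
np.set_printoptions(precision=4,suppress=True)
c=robot.calibration('top')
def m(*p): return [((u+.5)/3-.5+285,(v+.5)/3-.5+65) for u,v in p]
def d(*p): return [((u-540+.5)/5-.5+200,(v+.5)/5-.5+140) for u,v in p]
print('jars',onz(c,m((356,447),(464,434)),.05))
print('tray corners z24 (rearL,rearR,frR,frL)\n',onz(c,m((83,279),(229,313),(196,461),(46,427)),.024))
print('tab top',onz(c,m((117,439)),.088))
print('pad',onz(c,m((370,354),(411,331),(447,386),(406,412)),.022))
print('cab top front z.12 L out,in R in,out',onz(c,m((37,220),(47,220),(226,237),(237,237)),.12))
print('cab top rear L,R',onz(c,m((57,32),(250,47)),.12))
print('pins',onz(c,m((24,228)),.106))
print('door top far/near',onz(c,d((592,30),(604,365)),.122),'knuckle',onz(c,d((612,390)),.106))
o=robot.get_obs();w=robot.calibration('wrist');M=toolrot(o)
W=cv2.Rodrigues(w['rvec'])[0];cc=-W.T@w['tvec']
print('cam in tool',M.inv().apply(cc-o['tool_pos']),'cam axes in tool\n',M.as_matrix().T@W.T)
```

```text
jars [[ 0.4365 -0.2693  0.05  ]
 [ 0.4534 -0.383   0.05  ]]
tray corners z24 (rearL,rearR,frR,frL)
 [[ 0.6113  0.0197  0.024 ]
 [ 0.5793 -0.1371  0.024 ]
 [ 0.4198 -0.1051  0.024 ]
 [ 0.451   0.0533  0.024 ]]
tab top [[ 0.4332 -0.0214  0.088 ]]
pad [[ 0.5401 -0.289   0.022 ]
 [ 0.5666 -0.3335  0.022 ]
 [ 0.508  -0.3722  0.022 ]
 [ 0.4787 -0.3278  0.022 ]]
cab top front z.12 L out,in R in,out [[ 0.6479  0.0654  0.12  ]
 [ 0.6482  0.0554  0.12  ]
 [ 0.6366 -0.1246  0.12  ]
 [ 0.637  -0.1357  0.12  ]]
cab top rear L,R [[ 0.849   0.053   0.12  ]
 [ 0.8399 -0.1463  0.12  ]]
pins [[0.6431 0.0791 0.106 ]]
door top far/near [[0.6163 0.3259 0.122 ]
 [0.4146 0.3051 0.122 ]] knuckle [[0.4015 0.3033 0.106 ]]
cam in tool [ 0.0757  0.0001 -0.1419] cam axes in tool
 [[ 0.0005 -0.9546 -0.298 ]
 [ 1.      0.0004  0.0002]
 [-0.0001 -0.298   0.9546]]
```

Request:
move_arm --plan '[{"z": -0.12, "az": -0.058}, {"z": -0.12, "az": -0.058}, {"z": -0.12, "az": -0.057}, {"x": -0.1, "y": -0.13, "grip": 100}, {"x": -0.1, "y": -0.13}, {"x": -0.1, "y": -0.13}, {"x": -0.1, "y": -0.13}, {"x": -0.1, "y": -0.13}, {"x": -0.1, "y": -0.13}, {"x": -0.1, "y": -0.13}, {"x": -0.1, "y": -0.13}]'

```text
invalid input
```

Request:
move_arm --plan '[{"x": 0, "y": 0, "z": -0.12, "ax": 0, "ay": 0, "az": -0.058, "grip": 100}, {"x": 0, "y": 0, "z": -0.12, "ax": 0, "ay": 0, "az": -0.058, "grip": 100}, {"x": 0, "y": 0, "z": -0.12, "ax": 0, "ay": 0, "az": -0.057, "grip": 100}, {"x": -0.068, "y": -0.1155}, {"x": -0.068, "y": -0.1155}, {"x": -0.068, "y": -0.1155}, {"x": -0.068, "y": -0.1155}, {"x": -0.068, "y": -0.1155}, {"x": -0.068, "y": -0.1155}, {"x": -0.068, "y": -0.1155}, {"x": -0.068, "y": -0.1155}, {"x": -0.068, "y": -0.1155}, {"x": -0.068, "y": -0.1155}, {"x": -0.068, "y": -0.1155}, {"x": -0.068, "y": -0.1155}, {"x": -0.068, "y": -0.1155}, {"x": -0.068, "y": -0.1155}, {"x": -0.068, "y": -0.1155}]'

```text
invalid input
```

Request:
move_arm --plan '[{"x": 0, "y": 0, "z": -0.1, "ax": 0, "ay": 0, "az": -0.05, "grip": 100}]' --squeeze 40

```text
t: 0.23
tool_pos: [0.193, 0.5377, 0.2544]
orientation: [-0.003, 0.122, 0.992, -0.006]
contact_force: [0.3, -0.2, -0.9]
opening: 0.0854
gripper_force: 0.0
```

Request:
move_arm --plan '[{"z": -0.12, "az": -0.061}, {"z": -0.12, "az": -0.061}, {"x": -0.068, "y": -0.1155}, {"x": -0.068, "y": -0.1155}, {"x": -0.068, "y": -0.1155}, {"x": -0.068, "y": -0.1155}, {"x": -0.068, "y": -0.1155}, {"x": -0.068, "y": -0.1155}, {"x": -0.068, "y": -0.1155}, {"x": -0.068, "y": -0.1155}, {"x": -0.068, "y": -0.1155}, {"x": -0.068, "y": -0.1155}, {"x": -0.068, "y": -0.1155}, {"x": -0.068, "y": -0.1155}, {"x": -0.068, "y": -0.1155}, {"x": -0.068, "y": -0.1155}, {"x": -0.068, "y": -0.1155}]' --squeeze 40

```text
invalid input
```

Request:
move_arm --plan '[{"x": 0, "y": 0, "z": -0.12, "ax": 0, "ay": 0, "az": -0.061, "grip": 100}, {"x": 0, "y": 0, "z": -0.12, "ax": 0, "ay": 0, "az": -0.061, "grip": 100}, {"x": -0.068, "y": -0.1155, "z": 0, "ax": 0, "ay": 0, "az": 0, "grip": 100}, {"x": -0.068, "y": -0.1155, "z": 0, "ax": 0, "ay": 0, "az": 0, "grip": 100}, {"x": -0.068, "y": -0.1155, "z": 0, "ax": 0, "ay": 0, "az": 0, "grip": 100}, {"x": -0.068, "y": -0.1155, "z": 0, "ax": 0, "ay": 0, "az": 0, "grip": 100}, {"x": -0.068, "y": -0.1155, "z": 0, "ax": 0, "ay": 0, "az": 0, "grip": 100}, {"x": -0.068, "y": -0.1155, "z": 0, "ax": 0, "ay": 0, "az": 0, "grip": 100}, {"x": -0.068, "y": -0.1155, "z": 0, "ax": 0, "ay": 0, "az": 0, "grip": 100}, {"x": -0.068, "y": -0.1155, "z": 0, "ax": 0, "ay": 0, "az": 0, "grip": 100}, {"x": -0.068, "y": -0.1155, "z": 0, "ax": 0, "ay": 0, "az": 0, "grip": 100}, {"x": -0.068, "y": -0.1155, "z": 0, "ax": 0, "ay": 0, "az": 0, "grip": 100}, {"x": -0.068, "y": -0.1155, "z": 0, "ax": 0, "ay": 0, "az": 0, "grip": 100}, {"x": -0.068, "y": -0.1155, "z": 0, "ax": 0, "ay": 0, "az": 0, "grip": 100}, {"x": -0.068, "y": -0.1155, "z": 0, "ax": 0, "ay": 0, "az": 0, "grip": 100}, {"x": -0.068, "y": -0.1155, "z": 0, "ax": 0, "ay": 0, "az": 0, "grip": 100}, {"x": -0.068, "y": -0.1155, "z": 0, "ax": 0, "ay": 0, "az": 0, "grip": 100}, {"x": 0, "y": 0, "z": 0, "ax": 0, "ay": 0, "az": 0, "grip": 100}]'

```text
t: 1.73
tool_pos: [0.5019, 0.0149, 0.3322]
orientation: [-0.0, 0.004, 1.0, -0.001]
contact_force: [0.4, -0.1, -0.4]
opening: 0.0851
gripper_force: 0.0
```

Run:
```python
from h import *
np.set_printoptions(precision=4,suppress=True)
o=robot.get_obs();c=robot.calibration('wrist');im=robot.camera('wrist')
np.savez('w1.npz',**c);cv2.imwrite('pics/w1.png',im);print(o['tool_pos'],toolrot(o).as_matrix())
```

```text
[0.5019 0.0149 0.3322] [[-1.      0.0083 -0.0008]
 [ 0.0083  1.     -0.0024]
 [ 0.0008 -0.0024 -1.    ]]
```

View pics/w1.png

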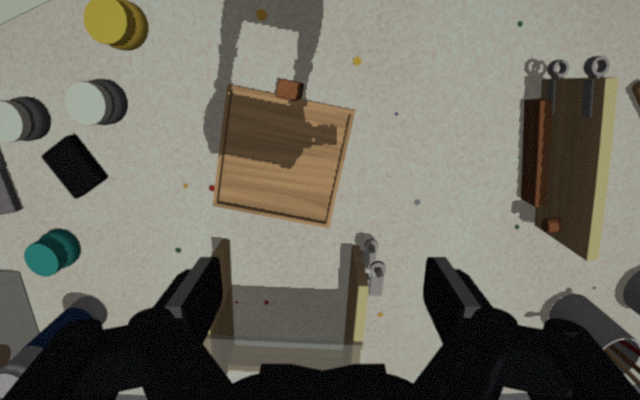

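The wrist view shows the tray at (284,155), its tab at (289,89), the jar lids at (88,103) and (10,121), the pins near (377,268) and (369,246), and the door at right with its knuckles at (560,68) and (598,66).

Run:
```python
from h import *
np.set_printoptions(precision=4,suppress=True)
c=dict(np.load('w1.npz'));im=cv2.imread('pics/w1.png')
print('jars',onz(c,[(88,103),(10,121)],.05))
g=im.max(2);
h=cv2.cvtColor(im,cv2.COLOR_BGR2HSV)
print('ink pad',onz(c,[(79,135),(107,180),(77,198),(43,160)],.022))
t=onz(c,[(216,206),(328,227),(354,110),(232,86)],.024);print('tray RR,RL,FL,FR',t,t.mean(0))
print('tab top',onz(c,[(290,91)],.088))
print('front L out,in R in,out top',onz(c,[(365,247),(345,244),(228,240),(213,237)],.12))
print('pins',onz(c,[(377,267)],.106),onz(c,[(369,244)],.04))
z=cv2.resize(im[225:300,330:400],None,fx=5,fy=5,interpolation=cv2.INTER_CUBIC)
z2=cv2.resize(im[50:110,510:620],None,fx=4,fy=4,interpolation=cv2.INTER_CUBIC)
m=np.zeros((400,800,3),np.uint8);m[:375,:350]=z;m[:240,355:795]=z2;cv2.imwrite('pics/m2.png',m)
```

```text
jars [[ 0.4398 -0.2697  0.05  ]
 [ 0.458  -0.3803  0.05  ]]
ink pad [[ 0.4817 -0.3092  0.022 ]
 [ 0.5439 -0.2812  0.022 ]
 [ 0.5695 -0.331   0.022 ]
 [ 0.5144 -0.3696  0.022 ]]
tray RR,RL,FL,FR [[ 0.5816 -0.132   0.024 ]
 [ 0.6133  0.021   0.024 ]
 [ 0.4554  0.0542  0.024 ]
 [ 0.4246 -0.0972  0.024 ]] [ 0.5187 -0.0385  0.024 ]
tab top [[ 0.4309 -0.0196  0.088 ]]
front L out,in R in,out top [[ 0.5978  0.061   0.12  ]
 [ 0.5939  0.0387  0.12  ]
 [ 0.5884 -0.091   0.12  ]
 [ 0.5848 -0.1075  0.12  ]]
pins [[0.6307 0.0778 0.106 ]] [[0.632  0.0765 0.04  ]]
```

View pics/m2.png

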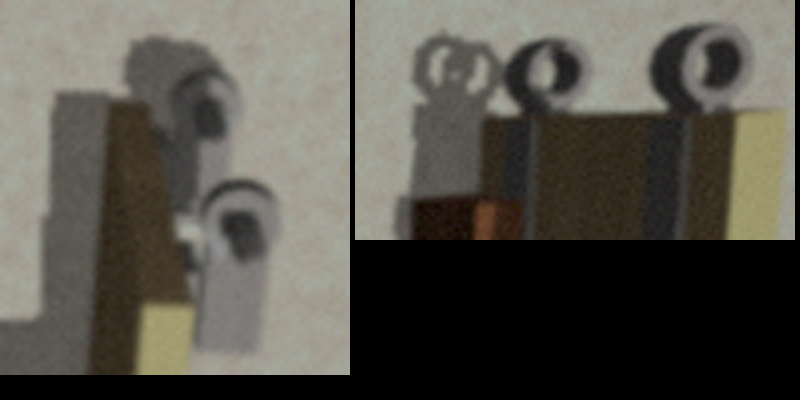

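Run:
```python
from h import *
np.set_printoptions(precision=4,suppress=True)
c=dict(np.load('w1.npz'))
q=lambda u,v:((u+.5)/5-.5+330,(v+.5)/5-.5+225)
print('roots',onz(c,[q(241,220)],.088),onz(c,[q(206,108)],.022))
print('L top front in/out',onz(c,[q(145,303),q(193,303)],.12), 'bottom front L in/out',onz(c,[q(108,98),q(150,100)],.0))
r=lambda u,v:((u-355+.5)/4-.5+510,(v+.5)/4-.5+50)
print('knuckle top (z=.106), lower(z=.04)',onz(c,[r(718,62)],.106),onz(c,[r(556,74)],.04))
print('door top near corners',onz(c,[r(736,111),r(785,111)],.122))
print('door far',onz(c,[(586,258),(598,260)],.122))
```

```text
roots [[0.6429 0.0819 0.088 ]] [[0.644  0.0817 0.022 ]]
L top front in/out [[0.6464 0.0551 0.12  ]
 [0.6465 0.0662 0.12  ]] bottom front L in/out [[0.6511 0.0557 0.    ]
 [0.6518 0.0682 0.    ]]
knuckle top (z=.106), lower(z=.04) [[0.4024 0.3029 0.106 ]] [[0.4032 0.302  0.04  ]]
door top near corners [[0.415  0.2976 0.122 ]
 [0.4145 0.3112 0.122 ]]
door far [[0.6152 0.3202 0.122 ]
 [0.6183 0.3363 0.122 ]]
```

Request:
move_arm --plan '[{"x": 0.0237, "y": -0.1054, "z": 0.0638, "ax": 0, "ay": 0, "az": 0, "grip": 100}, {"x": 0.0237, "y": -0.1054, "z": 0.0638, "ax": 0, "ay": 0, "az": 0, "grip": 100}, {"x": 0.0237, "y": -0.1054, "z": 0.0638, "ax": 0, "ay": 0, "az": 0, "grip": 100}, {"x": 0.0237, "y": -0.1054, "z": 0.0638, "ax": 0, "ay": 0, "az": 0, "grip": 100}, {"x": 0.0237, "y": -0.1054, "z": 0.0638, "ax": 0, "ay": 0, "az": 0, "grip": 100}, {"x": 0.0237, "y": -0.1054, "z": 0.0638, "ax": 0, "ay": 0, "az": 0, "grip": 100}, {"x": 0.0237, "y": -0.1054, "z": 0.0638, "ax": 0, "ay": 0, "az": 0, "grip": 100}, {"x": 0.0237, "y": -0.1054, "z": 0.0638, "ax": 0, "ay": 0, "az": 0, "grip": 100}, {"x": 0.0237, "y": -0.1054, "z": 0.0638, "ax": 0, "ay": 0, "az": 0, "grip": 100}, {"x": 0, "y": 0, "z": 0, "ax": 0, "ay": 0, "az": 0, "grip": 100}, {"x": 0, "y": 0, "z": 0, "ax": 0, "ay": 0, "az": 0, "grip": 100}]'

```text
t: 2.7
tool_pos: [0.4345, -0.2633, 0.1597]
orientation: [-0.001, 0.002, 1.0, 0.001]
contact_force: [-0.8, 0.6, 0.3]
opening: 0.0854
gripper_force: 0.0
```

```bash
cat >> h.py <<'E'
def lids(name,prefix,tag):
    """white lid ellipses: centroid -> world at z=.05, and size"""
    c=robot.calibration(name);im=robot.camera(name);cv2.imwrite(f'pics/{tag}.png',im);np.savez(f'{tag}.npz',**c)
    return c,im
E
python3 - <<'E'
from h import *
np.set_printoptions(precision=4,suppress=True)
o=robot.get_obs();print(o['tool_pos'],o['contact_force'])
c,im=lids('wrist','','w2')
E
```

```text
[ 0.4345 -0.2633  0.1597] [-0.8057  0.5938  0.342 ]
```

View pics/w2.png

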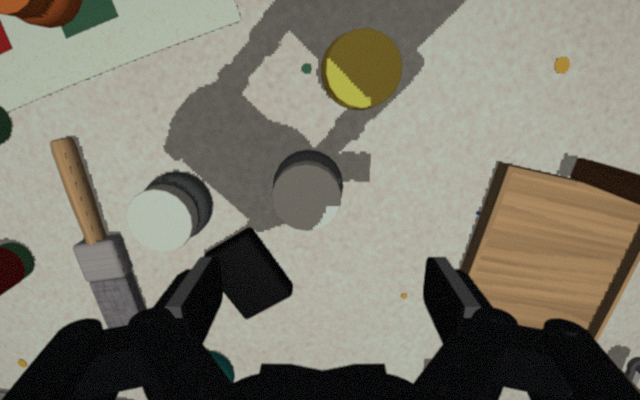

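The lid of jar A is at (307,196), in shadow. Jar B is at (160,219), the ink pad at (252,273), and the brush left of B.

Run:
```python
from h import *
np.set_printoptions(precision=4,suppress=True)
c=dict(np.load('w2.npz'))
print(onz(c,[(307,196),(160,219)],.05)); print('edge',onz(c,[(273,196),(341,196)],.05))
print('pad',onz(c,[(205,258),(248,228),(292,289),(248,318)],.022)); print('brush',onz(c,[(110,240),(130,238)],.015),'yellow',onz(c,[(362,68)],.05))
```

```text
[[ 0.4381 -0.2747  0.05  ]
 [ 0.4564 -0.3896  0.05  ]]
edge [[ 0.438  -0.3003  0.05  ]
 [ 0.4382 -0.2491  0.05  ]]
pad [[ 0.5046 -0.368   0.022 ]
 [ 0.4756 -0.3274  0.022 ]
 [ 0.5361 -0.2912  0.022 ]
 [ 0.568  -0.334   0.022 ]]
brush [[ 0.4906 -0.4575  0.015 ]
 [ 0.4885 -0.438   0.015 ]] yellow [[ 0.3468 -0.2358  0.05  ]]
```

Request:
move_arm --plan '[{"x": -0.0023, "y": -0.0065, "z": 0.1011, "ax": 0, "ay": 0, "az": 0, "grip": 100}, {"x": -0.0023, "y": -0.0065, "z": 0.1011, "ax": 0, "ay": 0, "az": 0, "grip": 100}, {"x": -0.0023, "y": -0.0065, "z": 0.1011, "ax": 0, "ay": 0, "az": 0, "grip": 100}, {"x": -0.0023, "y": -0.0065, "z": 0.1011, "ax": 0, "ay": 0, "az": 0, "grip": 100}, {"x": -0.0023, "y": -0.0065, "z": 0.1011, "ax": 0, "ay": 0, "az": 0, "grip": 100}, {"x": 0, "y": 0, "z": 0, "ax": 0, "ay": 0, "az": 0, "grip": 100}, {"x": 0, "y": 0, "z": 0, "ax": 0, "ay": 0, "az": 0, "grip": 40}, {"x": 0, "y": 0, "z": 0, "ax": 0, "ay": 0, "az": 0, "grip": 40}, {"x": 0, "y": 0, "z": 0, "ax": 0, "ay": 0, "az": 0, "grip": 40}, {"x": 0, "y": 0, "z": 0, "ax": 0, "ay": 0, "az": 0, "grip": 40}, {"x": 0, "y": 0, "z": 0, "ax": 0, "ay": 0, "az": 0, "grip": 40}, {"x": 0, "y": 0, "z": 0, "ax": 0, "ay": 0, "az": 0, "grip": 40}, {"x": 0, "y": 0, "z": 0, "ax": 0, "ay": 0, "az": 0, "grip": 40}, {"x": 0, "y": 0, "z": 0, "ax": 0, "ay": 0, "az": 0, "grip": 40}]' --squeeze 40

```text
t: 3.92
tool_pos: [0.441, -0.2748, 0.013]
orientation: [0.002, 0.001, 1.0, -0.002]
contact_force: [-1.0, 2.0, 6.2]
opening: 0.0562
gripper_force: 41.1
```

Request:
move_arm --plan '[{"x": 0, "y": 0, "z": -0.11, "ax": 0, "ay": 0, "az": 0, "grip": 40}, {"x": 0, "y": 0, "z": -0.11, "ax": 0, "ay": 0, "az": 0, "grip": 40}, {"x": 0, "y": 0, "z": -0.11, "ax": 0, "ay": 0, "az": 0, "grip": 40}, {"x": -0.0539, "y": 0.1088, "z": 0, "ax": 0, "ay": 0, "az": 0, "grip": 40}, {"x": -0.0539, "y": 0.1088, "z": 0, "ax": 0, "ay": 0, "az": 0, "grip": 40}, {"x": -0.0539, "y": 0.1088, "z": 0, "ax": 0, "ay": 0, "az": 0, "grip": 40}, {"x": -0.0539, "y": 0.1088, "z": 0, "ax": 0, "ay": 0, "az": 0, "grip": 40}, {"x": -0.0539, "y": 0.1088, "z": 0, "ax": 0, "ay": 0, "az": 0, "grip": 40}, {"x": -0.0539, "y": 0.1088, "z": 0, "ax": 0, "ay": 0, "az": 0, "grip": 40}, {"x": -0.0539, "y": 0.1088, "z": 0, "ax": 0, "ay": 0, "az": 0, "grip": 40}, {"x": 0, "y": 0, "z": 0, "ax": 0, "ay": 0, "az": 0.0515, "grip": 40}, {"x": 0, "y": 0, "z": 0, "ax": 0, "ay": 0, "az": 0.0515, "grip": 40}, {"x": 0, "y": 0, "z": 0.1, "ax": 0, "ay": 0, "az": 0, "grip": 40}, {"x": 0, "y": 0, "z": 0.1, "ax": 0, "ay": 0, "az": 0, "grip": 40}, {"x": 0, "y": 0, "z": 0, "ax": 0, "ay": 0, "az": 0, "grip": 40}, {"x": 0, "y": 0, "z": 0, "ax": 0, "ay": 0, "az": 0, "grip": 40}, {"x": 0, "y": 0, "z": 0, "ax": 0, "ay": 0, "az": 0, "grip": 40}]'

```text
t: 5.33
tool_pos: [0.554, -0.0456, 0.051]
orientation: [0.002, 0.104, 0.995, -0.0]
contact_force: [0.6, 0.2, -1.3]
opening: 0.0559
gripper_force: 43.2
```

Request:
move_arm --plan '[{"x": 0, "y": 0, "z": 0.055, "ax": 0, "ay": 0, "az": 0, "grip": 40}, {"x": 0, "y": 0, "z": 0.045, "ax": 0, "ay": 0, "az": 0, "grip": 40}, {"x": 0, "y": 0, "z": 0, "ax": 0, "ay": 0, "az": 0, "grip": 40}, {"x": 0, "y": 0, "z": 0, "ax": 0, "ay": 0, "az": 0, "grip": 40}, {"x": 0, "y": 0, "z": 0, "ax": 0, "ay": 0, "az": 0, "grip": 40}]'

```text
t: 5.75
tool_pos: [0.5539, -0.0457, 0.0205]
orientation: [0.001, 0.104, 0.995, -0.0]
contact_force: [-0.5, -0.2, -1.6]
opening: 0.0562
gripper_force: 43.2
```

Request:
move_arm --plan '[{"x": 0, "y": 0, "z": 0.006, "ax": 0, "ay": 0, "az": 0, "grip": 40}, {"x": 0, "y": 0, "z": 0, "ax": 0, "ay": 0, "az": 0, "grip": 40}, {"x": 0, "y": 0, "z": 0, "ax": 0, "ay": 0, "az": 0, "grip": 70}, {"x": 0, "y": 0, "z": 0, "ax": 0, "ay": 0, "az": 0, "grip": 100}, {"x": 0, "y": 0, "z": 0, "ax": 0, "ay": 0, "az": 0, "grip": 100}, {"x": 0, "y": 0, "z": 0, "ax": 0, "ay": 0, "az": 0, "grip": 100}, {"x": 0, "y": 0, "z": 0, "ax": 0, "ay": 0, "az": 0, "grip": 100}, {"x": 0, "y": 0, "z": 0, "ax": 0, "ay": 0, "az": 0, "grip": 100}, {"x": 0, "y": 0, "z": -0.1, "ax": 0, "ay": 0, "az": 0, "grip": 100}, {"x": 0, "y": 0, "z": -0.13, "ax": 0, "ay": 0, "az": 0, "grip": 100}, {"x": 0, "y": 0, "z": -0.13, "ax": 0, "ay": 0, "az": 0, "grip": 100}, {"x": 0, "y": 0, "z": -0.13, "ax": 0, "ay": 0, "az": 0, "grip": 100}, {"x": 0, "y": 0, "z": 0, "ax": 0, "ay": 0, "az": -0.0518, "grip": 100}, {"x": 0, "y": 0, "z": 0, "ax": 0, "ay": 0, "az": -0.0518, "grip": 100}]'

```text
t: 6.92
tool_pos: [0.5547, -0.046, 0.1674]
orientation: [0.003, -0.002, 1.0, -0.001]
contact_force: [0.1, -0.2, -0.9]
opening: 0.0851
gripper_force: 0.0
```

Request:
move_arm --plan '[{"x": 0.0327, "y": -0.114, "z": 0, "ax": 0, "ay": 0, "az": 0, "grip": 100}, {"x": 0.0327, "y": -0.114, "z": 0, "ax": 0, "ay": 0, "az": 0, "grip": 100}, {"x": 0.0327, "y": -0.114, "z": 0, "ax": 0, "ay": 0, "az": 0, "grip": 100}, {"x": 0.0327, "y": -0.114, "z": 0, "ax": 0, "ay": 0, "az": 0, "grip": 100}, {"x": 0.0327, "y": -0.114, "z": 0, "ax": 0, "ay": 0, "az": 0, "grip": 100}, {"x": 0.0327, "y": -0.114, "z": 0, "ax": 0, "ay": 0, "az": 0, "grip": 100}, {"x": 0.0327, "y": -0.114, "z": 0, "ax": 0, "ay": 0, "az": 0, "grip": 100}, {"x": 0.0327, "y": -0.114, "z": 0, "ax": 0, "ay": 0, "az": 0, "grip": 100}, {"x": 0.0327, "y": -0.114, "z": 0, "ax": 0, "ay": 0, "az": 0, "grip": 100}, {"x": 0.0327, "y": -0.114, "z": 0, "ax": 0, "ay": 0, "az": 0, "grip": 100}, {"x": 0, "y": 0, "z": 0, "ax": 0, "ay": 0, "az": -0.0435, "grip": 100}, {"x": 0, "y": 0, "z": 0, "ax": 0, "ay": 0, "az": -0.0435, "grip": 100}, {"x": 0, "y": 0, "z": 0, "ax": 0, "ay": 0, "az": 0, "grip": 100}, {"x": 0, "y": 0, "z": 0, "ax": 0, "ay": 0, "az": 0, "grip": 100}]'

```text
t: 8.08
tool_pos: [0.4541, -0.3871, 0.1633]
orientation: [-0.0, -0.085, 0.996, 0.0]
contact_force: [0.3, 0.2, -0.2]
opening: 0.0854
gripper_force: 0.0
```

Run:
```python
from h import *
np.set_printoptions(precision=4,suppress=True)
o=robot.get_obs();print(o['tool_pos'],toolrot(o).as_matrix()[:2,1])
c,im=lids('wrist','','w3');ct,it=lids('top','','t3')
z=cv2.resize(it[130:240,280:480],(600,330),interpolation=cv2.INTER_CUBIC)
w=cv2.resize(im,(432,270));m=np.zeros((600,640,3),np.uint8);m[:330,:600]=z;m[330:600,:432]=w;cv2.imwrite('pics/m3.png',m)
```

```text
[ 0.4541 -0.3871  0.1633] [-0.1701  0.9854]
```

View pics/m3.png

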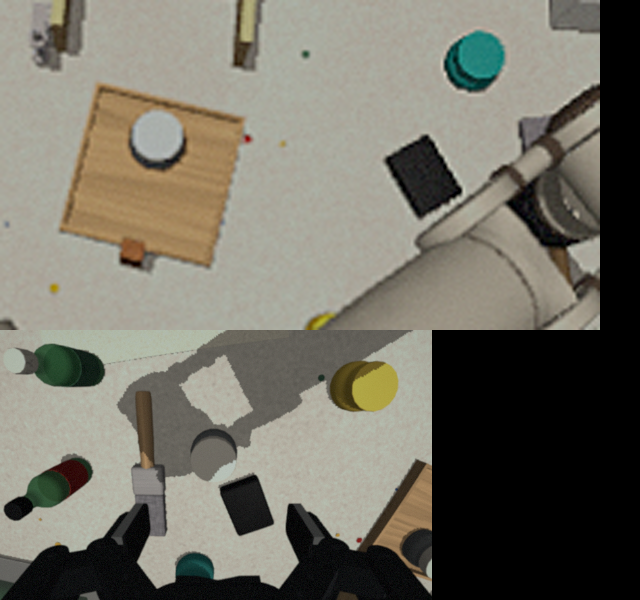

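Jar A stands well inside the tray. Jar B's lid is at wrist pixel (316,188). The brush is close on one side, so I'll go down at 85 % opening.

Run:
```python
from h import *
np.set_printoptions(precision=4,suppress=True)
c=dict(np.load('w3.npz'));o=robot.get_obs();M=toolrot(o).inv()
P=onz(c,[(316,188)],.05)[0];print(P,'tool delta units',M.apply(P-o['tool_pos'])/.3)
print('brush corner', onz(c,[(241,197)],.01))
ct=dict(np.load('t3.npz'));q=lambda u,v:((u+.5)/3-.5+280,(v+.5)/3-.5+130)
t=onz(ct,[q(99,85),q(244,120),q(210,266),q(61,231)],.024);print('tray',t,t.mean(0));print('jarA',onz(ct,[q(158,132)],.056),'tab',onz(ct,[q(131,247)],.088))
```

```text
[ 0.4535 -0.3922  0.05  ] tool delta units [ 0.0057 -0.0174  0.3783]
brush corner [[ 0.4846 -0.4552  0.01  ]]
tray [[ 0.6103  0.0186  0.024 ]
 [ 0.5771 -0.1371  0.024 ]
 [ 0.4198 -0.1041  0.024 ]
 [ 0.4521  0.0533  0.024 ]] [ 0.5148 -0.0423  0.024 ]
jarA [[ 0.5547 -0.0451  0.056 ]] tab [[ 0.4301 -0.0205  0.088 ]]
```

Request:
move_arm --plan '[{"x": 0, "y": -0.0035, "z": 0.0, "ax": 0, "ay": 0, "az": 0, "grip": 85}, {"x": 0, "y": -0.0035, "z": 0.102, "ax": 0, "ay": 0, "az": 0, "grip": 85}, {"x": 0, "y": -0.0035, "z": 0.102, "ax": 0, "ay": 0, "az": 0, "grip": 85}, {"x": 0, "y": -0.0035, "z": 0.102, "ax": 0, "ay": 0, "az": 0, "grip": 85}, {"x": 0, "y": -0.0035, "z": 0.102, "ax": 0, "ay": 0, "az": 0, "grip": 85}, {"x": 0, "y": 0, "z": 0.102, "ax": 0, "ay": 0, "az": 0, "grip": 85}, {"x": 0, "y": 0, "z": 0, "ax": 0, "ay": 0, "az": 0, "grip": 85}, {"x": 0, "y": 0, "z": 0, "ax": 0, "ay": 0, "az": 0, "grip": 40}, {"x": 0, "y": 0, "z": 0, "ax": 0, "ay": 0, "az": 0, "grip": 40}, {"x": 0, "y": 0, "z": 0, "ax": 0, "ay": 0, "az": 0, "grip": 40}, {"x": 0, "y": 0, "z": 0, "ax": 0, "ay": 0, "az": 0, "grip": 40}, {"x": 0, "y": 0, "z": 0, "ax": 0, "ay": 0, "az": 0, "grip": 40}, {"x": 0, "y": 0, "z": 0, "ax": 0, "ay": 0, "az": 0, "grip": 40}, {"x": 0, "y": 0, "z": 0, "ax": 0, "ay": 0, "az": 0, "grip": 40}]'

```text
t: 9.35
tool_pos: [0.4553, -0.3926, 0.0112]
orientation: [0.0, -0.087, 0.996, -0.0]
contact_force: [0.4, -0.6, -1.5]
opening: 0.0567
gripper_force: 42.7
```

Request:
move_arm --plan '[{"x": 0, "y": 0, "z": -0.11, "ax": 0, "ay": 0, "az": 0, "grip": 40}, {"x": 0, "y": 0, "z": -0.11, "ax": 0, "ay": 0, "az": 0, "grip": 40}, {"x": 0, "y": 0, "z": -0.11, "ax": 0, "ay": 0, "az": 0, "grip": 40}, {"x": 0, "y": 0, "z": 0, "ax": 0, "ay": 0, "az": 0.0435, "grip": 40}, {"x": 0, "y": 0, "z": 0, "ax": 0, "ay": 0, "az": 0.0435, "grip": 40}, {"x": -0.0087, "y": 0.1198, "z": 0, "ax": 0, "ay": 0, "az": 0, "grip": 40}, {"x": -0.0087, "y": 0.1198, "z": 0, "ax": 0, "ay": 0, "az": 0, "grip": 40}, {"x": -0.0087, "y": 0.1198, "z": 0, "ax": 0, "ay": 0, "az": 0, "grip": 40}, {"x": -0.0087, "y": 0.1198, "z": 0, "ax": 0, "ay": 0, "az": 0, "grip": 40}, {"x": -0.0087, "y": 0.1198, "z": 0, "ax": 0, "ay": 0, "az": 0, "grip": 40}, {"x": -0.0087, "y": 0.1198, "z": 0, "ax": 0, "ay": 0, "az": 0, "grip": 40}, {"x": -0.0087, "y": 0.1198, "z": 0, "ax": 0, "ay": 0, "az": 0, "grip": 40}, {"x": -0.0087, "y": 0.1198, "z": 0, "ax": 0, "ay": 0, "az": 0, "grip": 40}, {"x": -0.0087, "y": 0.1198, "z": 0, "ax": 0, "ay": 0, "az": 0, "grip": 40}, {"x": -0.0087, "y": 0.1198, "z": 0, "ax": 0, "ay": 0, "az": 0, "grip": 40}, {"x": 0, "y": 0, "z": 0, "ax": 0, "ay": 0, "az": 0.0515, "grip": 40}, {"x": 0, "y": 0, "z": 0, "ax": 0, "ay": 0, "az": 0.0515, "grip": 40}, {"x": 0, "y": 0, "z": 0.1, "ax": 0, "ay": 0, "az": 0, "grip": 40}, {"x": 0, "y": 0, "z": 0, "ax": 0, "ay": 0, "az": 0, "grip": 40}, {"x": 0, "y": 0, "z": 0, "ax": 0, "ay": 0, "az": 0, "grip": 40}]'

```text
t: 11.02
tool_pos: [0.4799, -0.0324, 0.0785]
orientation: [-0.002, 0.103, 0.995, 0.0]
contact_force: [-0.3, -0.2, -1.2]
opening: 0.0566
gripper_force: 43.9
```

Request:
move_arm --plan '[{"x": 0, "y": 0, "z": 0.07, "ax": 0, "ay": 0, "az": 0, "grip": 40}, {"x": 0, "y": 0, "z": 0.07, "ax": 0, "ay": 0, "az": 0, "grip": 40}, {"x": 0, "y": 0, "z": 0.06, "ax": 0, "ay": 0, "az": 0, "grip": 40}, {"x": 0, "y": 0, "z": 0, "ax": 0, "ay": 0, "az": 0, "grip": 40}, {"x": 0, "y": 0, "z": 0, "ax": 0, "ay": 0, "az": 0, "grip": 40}, {"x": 0, "y": 0, "z": 0, "ax": 0, "ay": 0, "az": 0, "grip": 70}, {"x": 0, "y": 0, "z": 0, "ax": 0, "ay": 0, "az": 0, "grip": 100}, {"x": 0, "y": 0, "z": 0, "ax": 0, "ay": 0, "az": 0, "grip": 100}, {"x": 0, "y": 0, "z": 0, "ax": 0, "ay": 0, "az": 0, "grip": 100}, {"x": 0, "y": 0, "z": 0, "ax": 0, "ay": 0, "az": 0, "grip": 100}, {"x": 0, "y": 0, "z": 0, "ax": 0, "ay": 0, "az": 0, "grip": 100}, {"x": 0, "y": 0, "z": -0.1, "ax": 0, "ay": 0, "az": 0, "grip": 100}, {"x": 0, "y": 0, "z": -0.13, "ax": 0, "ay": 0, "az": 0, "grip": 100}, {"x": 0, "y": 0, "z": -0.13, "ax": 0, "ay": 0, "az": 0, "grip": 100}, {"x": 0, "y": 0, "z": -0.13, "ax": 0, "ay": 0, "az": 0, "grip": 100}, {"x": 0.086, "y": 0, "z": 0, "ax": 0, "ay": 0, "az": 0, "grip": 70}, {"x": 0.086, "y": 0, "z": 0, "ax": 0, "ay": 0, "az": 0, "grip": 70}, {"x": 0, "y": 0, "z": 0, "ax": 0, "ay": 0, "az": 0, "grip": 70}, {"x": 0, "y": 0, "z": 0, "ax": 0, "ay": 0, "az": 0, "grip": 70}]'

```text
t: 12.6
tool_pos: [0.4301, -0.0221, 0.1665]
orientation: [0.0, 0.103, 0.995, 0.0]
contact_force: [0.3, 0.1, 1.0]
opening: 0.0599
gripper_force: 0.0
```

Run:
```python
from h import *
np.set_printoptions(precision=4,suppress=True)
o=robot.get_obs();print(o['tool_pos'],toolrot(o).as_matrix()[:2,1])
c,im=lids('wrist','','w4')
```

```text
[ 0.4301 -0.0221  0.1665] [0.2051 0.9787]
```

View pics/w4.png

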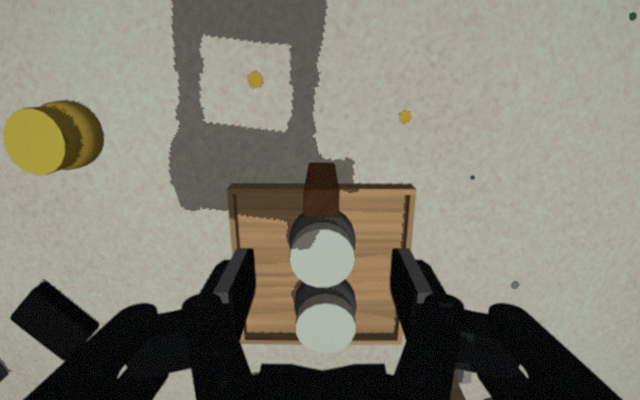

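Both jars stand upright in the tray, with lids at (322,258) and (326,327). The tab's top rear edge is at row 217, columns 302 to 341.

Run:
```python
from h import *
np.set_printoptions(precision=4,suppress=True)
c=dict(np.load('w4.npz'));o=robot.get_obs();M=toolrot(o).inv()
for p,z in [((302,217),.088),((341,217),.088),((228,185),.024),((415,185),.024),((240,343),.024),((402,343),.024)]:
    P=onz(c,[p],z)[0];print(p,P,M.apply(P-o['tool_pos']))
```

```text
(302, 217) [ 0.4359 -0.0373  0.088 ] [-0.0078 -0.0135  0.0787]
(341, 217) [ 0.4413 -0.0116  0.088 ] [-0.0078  0.0127  0.0787]
(228, 185) [ 0.4182 -0.1012  0.024 ] [-0.0035 -0.0797  0.1427]
(415, 185) [0.4506 0.0537 0.024 ] [-0.0034  0.0786  0.1427]
(240, 343) [ 0.5777 -0.1368  0.024 ] [-0.167  -0.0818  0.1428]
(402, 343) [0.6107 0.0212 0.024 ] [-0.1668  0.0796  0.1428]
```

Request:
move_arm --plan '[{"x": 0.013, "y": 0, "z": 0.1, "ax": 0, "ay": 0, "az": 0, "grip": 70}, {"x": 0, "y": 0, "z": 0.1, "ax": 0, "ay": 0, "az": 0, "grip": 70}, {"x": 0, "y": 0, "z": 0.1, "ax": 0, "ay": 0, "az": 0, "grip": 70}, {"x": 0, "y": 0, "z": 0.1, "ax": 0, "ay": 0, "az": 0, "grip": 70}, {"x": 0, "y": 0, "z": 0, "ax": 0, "ay": 0, "az": 0, "grip": 70}, {"x": 0, "y": 0, "z": 0, "ax": 0, "ay": 0, "az": 0, "grip": 5}, {"x": 0, "y": 0, "z": 0, "ax": 0, "ay": 0, "az": 0, "grip": 5}, {"x": 0, "y": 0, "z": 0, "ax": 0, "ay": 0, "az": 0, "grip": 5}, {"x": 0, "y": 0, "z": 0, "ax": 0, "ay": 0, "az": 0, "grip": 5}, {"x": 0, "y": 0, "z": 0, "ax": 0, "ay": 0, "az": 0, "grip": 5}, {"x": 0, "y": 0, "z": 0, "ax": 0, "ay": 0, "az": 0, "grip": 5}, {"x": 0, "y": 0, "z": 0, "ax": 0, "ay": 0, "az": 0, "grip": 5}, {"x": 0, "y": 0, "z": 0, "ax": 0, "ay": 0, "az": 0, "grip": 5}, {"x": 0, "y": 0, "z": 0, "ax": 0, "ay": 0, "az": 0, "grip": 5}]' --squeeze 60

```text
t: 13.82
tool_pos: [0.4293, -0.0225, 0.0489]
orientation: [0.002, 0.103, 0.995, -0.001]
contact_force: [-1.8, -1.7, 5.9]
opening: 0.0235
gripper_force: 60.2
```

Request:
move_arm --plan '[{"x": 0, "y": 0, "z": 0, "ax": 0, "ay": 0, "az": -0.025, "grip": 5}, {"x": 0, "y": 0, "z": 0, "ax": 0, "ay": 0, "az": -0.025, "grip": 5}, {"x": 0, "y": 0, "z": 0, "ax": 0, "ay": 0, "az": -0.025, "grip": 5}, {"x": -0.02, "y": 0, "z": 0, "ax": 0, "ay": 0, "az": 0, "grip": 5}, {"x": -0.04, "y": 0, "z": 0, "ax": 0, "ay": 0, "az": 0, "grip": 5}, {"x": -0.05, "y": 0, "z": 0, "ax": 0, "ay": 0, "az": 0, "grip": 5}, {"x": -0.05, "y": 0, "z": 0, "ax": 0, "ay": 0, "az": 0, "grip": 5}, {"x": -0.05, "y": 0, "z": 0, "ax": 0, "ay": 0, "az": 0, "grip": 5}, {"x": -0.05, "y": 0, "z": 0, "ax": 0, "ay": 0, "az": 0, "grip": 5}, {"x": -0.05, "y": 0, "z": 0, "ax": 0, "ay": 0, "az": 0, "grip": 5}, {"x": -0.03, "y": 0, "z": 0, "ax": 0, "ay": 0, "az": 0, "grip": 5}, {"x": 0, "y": 0, "z": 0, "ax": 0, "ay": 0, "az": 0, "grip": 5}, {"x": 0, "y": 0, "z": 0, "ax": 0, "ay": 0, "az": 0, "grip": 5}, {"x": 0, "y": 0, "z": 0, "ax": 0, "ay": 0, "az": 0, "grip": 5}]'

```text
t: 14.98
tool_pos: [0.5288, -0.0274, 0.0485]
orientation: [-0.001, 0.028, 1.0, -0.0]
contact_force: [-4.6, 1.5, 11.0]
opening: 0.0235
gripper_force: 61.7
```

Run:
```python
from h import *
np.set_printoptions(precision=4,suppress=True)
o=robot.get_obs();print(o['tool_pos'],toolrot(o).as_matrix()[:2,1],o['contact_force'])
c,im=lids('top','','t5');_,iw=lids('wrist','','w5')
z=cv2.resize(im[75:230,275:395],None,fx=3.8,fy=3.8,interpolation=cv2.INTER_CUBIC)
m=np.zeros((600,800,3),np.uint8);m[:z.shape[0],:z.shape[1]]=z;w=iw[200:400,170:500];m[:200,460:790]=w;cv2.imwrite('pics/m5.png',m);print(z.shape)
```

```text
[ 0.5288 -0.0274  0.0485] [0.0565 0.9984] [-4.5877  1.4779 10.9637]
(589, 456, 3)
```

View pics/m5.png

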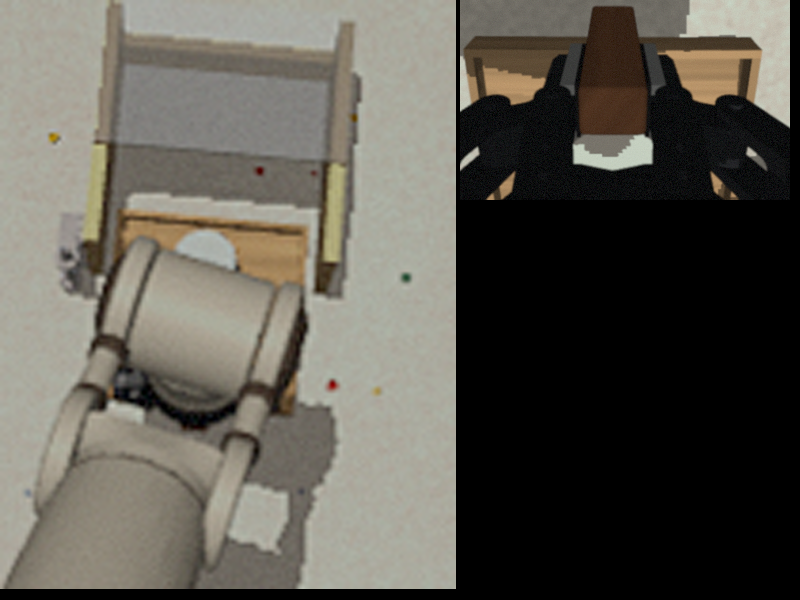

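Request:
move_arm --plan '[{"x": -0.02, "y": 0, "z": 0, "ax": 0, "ay": 0, "az": 0, "grip": 5}, {"x": -0.04, "y": 0, "z": 0, "ax": 0, "ay": 0, "az": 0, "grip": 5}, {"x": -0.05, "y": 0, "z": 0, "ax": 0, "ay": 0, "az": 0, "grip": 5}, {"x": -0.05, "y": 0, "z": 0, "ax": 0, "ay": 0, "az": 0, "grip": 5}, {"x": -0.05, "y": 0, "z": 0, "ax": 0, "ay": 0, "az": 0, "grip": 5}, {"x": -0.05, "y": 0, "z": 0, "ax": 0, "ay": 0, "az": 0, "grip": 5}, {"x": -0.05, "y": 0, "z": 0, "ax": 0, "ay": 0, "az": 0, "grip": 5}, {"x": -0.05, "y": 0, "z": 0, "ax": 0, "ay": 0, "az": 0, "grip": 5}, {"x": -0.02, "y": 0, "z": 0, "ax": 0, "ay": 0, "az": 0, "grip": 5}, {"x": 0, "y": 0, "z": 0, "ax": 0, "ay": 0, "az": 0, "grip": 5}, {"x": 0, "y": 0, "z": 0, "ax": 0, "ay": 0, "az": 0, "grip": 5}, {"x": 0, "y": 0, "z": 0, "ax": 0, "ay": 0, "az": 0, "grip": 5}]'

```text
t: 16.08
tool_pos: [0.6429, -0.0338, 0.0485]
orientation: [-0.0, 0.028, 1.0, -0.0]
contact_force: [-2.4, 0.4, 6.6]
opening: 0.0235
gripper_force: 61.2
```

Request:
move_arm --plan '[{"x": -0.015, "y": 0, "z": 0, "ax": 0, "ay": 0, "az": 0, "grip": 5}, {"x": -0.015, "y": 0, "z": 0, "ax": 0, "ay": 0, "az": 0, "grip": 5}, {"x": -0.01, "y": 0, "z": 0, "ax": 0, "ay": 0, "az": 0, "grip": 5}, {"x": 0, "y": 0, "z": 0, "ax": 0, "ay": 0, "az": 0, "grip": 5}, {"x": 0, "y": 0, "z": 0, "ax": 0, "ay": 0, "az": 0, "grip": 5}]'

```text
t: 16.5
tool_pos: [0.6532, -0.0343, 0.0485]
orientation: [-0.002, 0.028, 1.0, 0.0]
contact_force: [-11.3, 1.5, 12.1]
opening: 0.0231
gripper_force: 61.8
```

Request:
move_arm --plan '[{"x": -0.01, "y": 0, "z": 0, "ax": 0, "ay": 0, "az": 0, "grip": 5}, {"x": -0.01, "y": 0, "z": 0, "ax": 0, "ay": 0, "az": 0, "grip": 5}, {"x": 0, "y": 0, "z": 0, "ax": 0, "ay": 0, "az": 0, "grip": 5}, {"x": 0, "y": 0, "z": 0, "ax": 0, "ay": 0, "az": 0, "grip": 5}]'

```text
t: 16.83
tool_pos: [0.659, -0.0346, 0.0485]
orientation: [-0.003, 0.028, 1.0, 0.0]
contact_force: [-11.4, 1.1, 11.8]
opening: 0.0233
gripper_force: 61.8
```

Request:
move_arm --plan '[{"x": -0.01, "y": 0, "z": 0, "ax": 0, "ay": 0, "az": 0, "grip": 5}, {"x": -0.01, "y": 0, "z": 0, "ax": 0, "ay": 0, "az": 0, "grip": 5}, {"x": 0, "y": 0, "z": 0, "ax": 0, "ay": 0, "az": 0, "grip": 5}, {"x": 0, "y": 0, "z": 0, "ax": 0, "ay": 0, "az": 0, "grip": 5}]'

```text
t: 17.17
tool_pos: [0.6651, -0.0349, 0.0485]
orientation: [-0.002, 0.028, 1.0, 0.0]
contact_force: [-10.8, 0.7, 12.4]
opening: 0.0236
gripper_force: 61.8
```

Request:
move_arm --plan '[{"x": -0.01, "y": 0, "z": 0, "ax": 0, "ay": 0, "az": 0, "grip": 5}, {"x": -0.01, "y": 0, "z": 0, "ax": 0, "ay": 0, "az": 0, "grip": 5}, {"x": 0, "y": 0, "z": 0, "ax": 0, "ay": 0, "az": 0, "grip": 5}, {"x": 0, "y": 0, "z": 0, "ax": 0, "ay": 0, "az": 0, "grip": 5}]'

```text
t: 17.5
tool_pos: [0.6653, -0.035, 0.0484]
orientation: [-0.01, 0.028, 1.0, 0.0]
contact_force: [-36.2, 0.9, 29.0]
opening: 0.0234
gripper_force: 63.8
```

Run:
```python
from h import *
np.set_printoptions(precision=4,suppress=True)
o=robot.get_obs();print(o['tool_pos'],o['contact_force'])
c,im=lids('wrist','','w6');ct,it=lids('top','','t6');cs,isc=lids('scene','','s6')
z=cv2.resize(it[75:175,275:395],None,fx=3.4,fy=3.4,interpolation=cv2.INTER_CUBIC)
s=cv2.resize(isc[200:310,320:440],None,fx=3,fy=3,interpolation=cv2.INTER_CUBIC)
m=np.zeros((600,800,3),np.uint8);m[:z.shape[0],:z.shape[1]]=z;m[:330,420:780]=s;m[345:595,:400]=im[140:390,120:520];cv2.imwrite('pics/m6.png',m)
```

```text
[ 0.6653 -0.035   0.0484] [-36.2038   0.8614  29.0063]
```

View pics/m6.png

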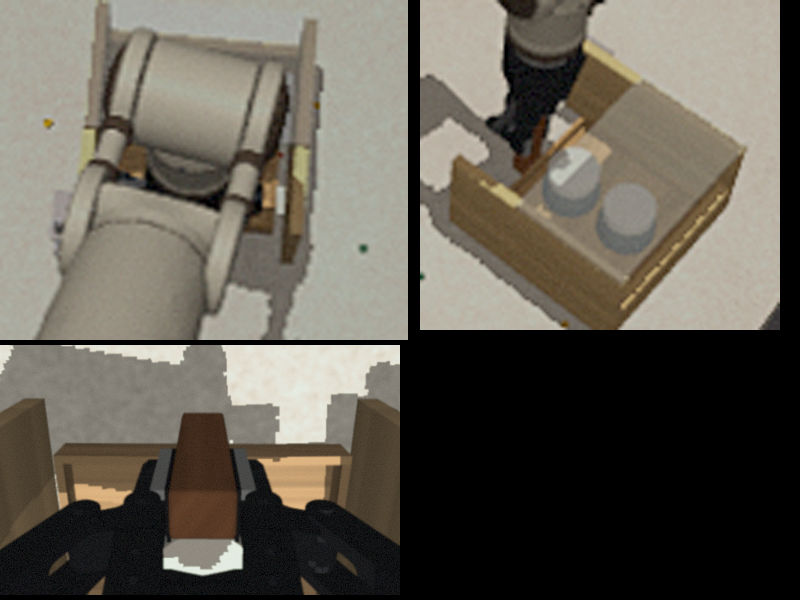

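The tray is home: the force jumped to 36 N at x = 0.6653, where 0.664 was predicted. Both jars are upright and seen through the clear top. Next I release and go over the door.

Request:
move_arm --plan '[{"x": 0.013, "y": 0, "z": 0, "ax": 0, "ay": 0, "az": 0, "grip": 5}, {"x": 0, "y": 0, "z": 0, "ax": 0, "ay": 0, "az": 0, "grip": 20}, {"x": 0, "y": 0, "z": 0, "ax": 0, "ay": 0, "az": 0, "grip": 60}, {"x": 0, "y": 0, "z": 0, "ax": 0, "ay": 0, "az": 0, "grip": 60}, {"x": 0, "y": 0, "z": 0, "ax": 0, "ay": 0, "az": 0, "grip": 60}, {"x": 0, "y": 0, "z": 0, "ax": 0, "ay": 0, "az": 0, "grip": 60}, {"x": 0, "y": 0, "z": -0.1, "ax": 0, "ay": 0, "az": 0, "grip": 60}, {"x": 0, "y": 0, "z": -0.13, "ax": 0, "ay": 0, "az": 0, "grip": 60}, {"x": 0, "y": 0, "z": -0.13, "ax": 0, "ay": 0, "az": 0, "grip": 60}, {"x": 0, "y": 0, "z": -0.13, "ax": 0, "ay": 0, "az": 0, "grip": 60}, {"x": 0, "y": 0, "z": -0.1, "ax": 0, "ay": 0, "az": -0.028, "grip": 60}, {"x": 0, "y": 0, "z": 0, "ax": 0, "ay": 0, "az": 0, "grip": 60}, {"x": 0, "y": 0, "z": 0, "ax": 0, "ay": 0, "az": 0, "grip": 60}]'

```text
t: 18.73
tool_pos: [0.6705, -0.0356, 0.2269]
orientation: [0.003, 0.0, 1.0, -0.001]
contact_force: [-0.4, 0.4, 0.1]
opening: 0.0515
gripper_force: 0.0
```

Request:
move_arm --plan '[{"x": 0.0526, "y": 0.1054, "z": 0, "ax": 0, "ay": 0, "az": 0, "grip": 60}, {"x": 0.0526, "y": 0.1054, "z": 0, "ax": 0, "ay": 0, "az": 0, "grip": 60}, {"x": 0.0526, "y": 0.1054, "z": 0, "ax": 0, "ay": 0, "az": 0, "grip": 60}, {"x": 0.0526, "y": 0.1054, "z": 0, "ax": 0, "ay": 0, "az": 0, "grip": 60}, {"x": 0.0526, "y": 0.1054, "z": 0, "ax": 0, "ay": 0, "az": 0, "grip": 60}, {"x": 0.0526, "y": 0.1054, "z": 0, "ax": 0, "ay": 0, "az": 0, "grip": 60}, {"x": 0.0526, "y": 0.1054, "z": 0, "ax": 0, "ay": 0, "az": 0, "grip": 60}, {"x": 0.0526, "y": 0.1054, "z": 0, "ax": 0, "ay": 0, "az": 0, "grip": 60}, {"x": 0.0526, "y": 0.1054, "z": 0, "ax": 0, "ay": 0, "az": 0, "grip": 60}, {"x": 0.0526, "y": 0.1054, "z": 0, "ax": 0, "ay": 0, "az": 0, "grip": 60}, {"x": 0.0526, "y": 0.1054, "z": 0, "ax": 0, "ay": 0, "az": 0, "grip": 60}, {"x": 0, "y": 0, "z": 0, "ax": 0, "ay": 0, "az": -0.0558, "grip": 60}, {"x": 0, "y": 0, "z": 0, "ax": 0, "ay": 0, "az": 0, "grip": 60}, {"x": 0, "y": 0, "z": 0, "ax": 0, "ay": 0, "az": 0, "grip": 60}]'

```text
t: 19.9
tool_pos: [0.4947, 0.3123, 0.2219]
orientation: [-0.001, -0.054, 0.999, -0.001]
contact_force: [-0.2, -0.5, 1.0]
opening: 0.0512
gripper_force: 0.0
```

Run:
```python
from h import *
np.set_printoptions(precision=4,suppress=True)
o=robot.get_obs();print(o['tool_pos'],toolrot(o).as_matrix()[:2,1],o['qpos'])
c,im=lids('wrist','','w7');ct,it=lids('top','','t7')
z=cv2.resize(it[75:175,275:395],None,fx=2.1,fy=2.1,interpolation=cv2.INTER_CUBIC)
m=np.zeros((600,800,3),np.uint8);m[:400,:640]=im;m[-z.shape[0]+10:,:z.shape[1]]=z[10:] if 0 else z[:z.shape[0]-10];cv2.imwrite('pics/m7.png',m)
```

```text
[0.4947 0.3123 0.2219] [-0.1086  0.9941] [ 0.3569  0.1932  1.5763 -0.0004  1.3748 -1.3226]
```

View pics/m7.png

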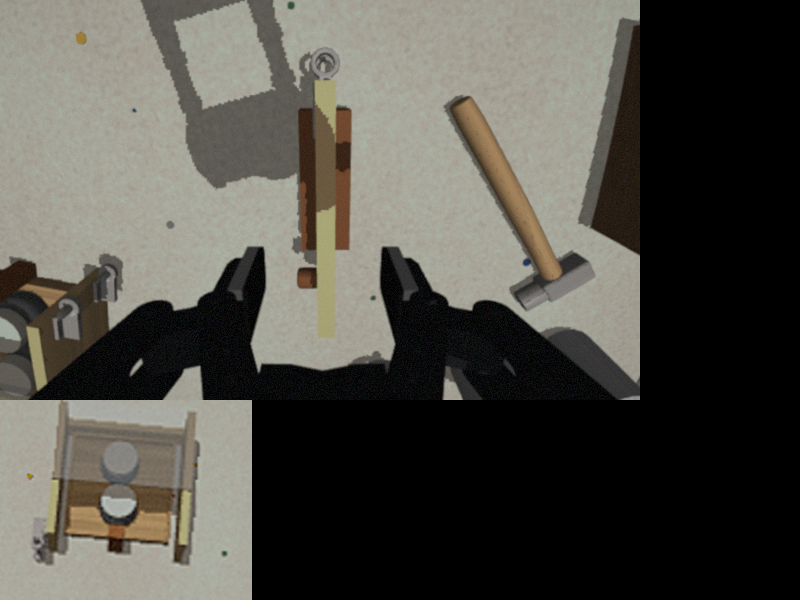

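The door lies along the image's vertical axis: top near end (325.5,81), far end (326,336), knuckle (324,64). The tray with its jars is in the cabinet.

Run:
```python
from h import *
np.set_printoptions(precision=4,suppress=True)
c=dict(np.load('w7.npz'));o=robot.get_obs();M=toolrot(o).inv()
for p,z in [((324.5,64),.106),((325.5,81),.122),((326,336),.122)]:
    P=onz(c,[p],z)[0];print(p,P,M.apply(P-o['tool_pos']))
```

```text
(324.5, 64) [0.4043 0.3036 0.106 ] [0.0914 0.0019 0.1167]
(325.5, 81) [0.4159 0.3055 0.122 ] [0.0797 0.0026 0.1007]
(326, 336) [0.6167 0.3285 0.122 ] [-0.1225  0.0039  0.1004]
```

Request:
move_arm --plan '[{"x": 0, "y": 0.0107, "z": 0, "ax": 0, "ay": 0, "az": 0, "grip": 60}, {"x": 0, "y": 0, "z": 0.115, "ax": 0, "ay": 0, "az": 0, "grip": 60}, {"x": 0, "y": 0, "z": 0.115, "ax": 0, "ay": 0, "az": 0, "grip": 60}, {"x": 0, "y": 0, "z": 0.115, "ax": 0, "ay": 0, "az": 0, "grip": 60}, {"x": 0, "y": 0, "z": 0.115, "ax": 0, "ay": 0, "az": 0, "grip": 60}, {"x": 0, "y": 0, "z": 0, "ax": 0, "ay": 0, "az": 0, "grip": 60}, {"x": 0, "y": 0, "z": 0, "ax": 0, "ay": 0, "az": 0, "grip": 0}, {"x": 0, "y": 0, "z": 0, "ax": 0, "ay": 0, "az": 0, "grip": 0}, {"x": 0, "y": 0, "z": 0, "ax": 0, "ay": 0, "az": 0, "grip": 0}, {"x": 0, "y": 0, "z": 0, "ax": 0, "ay": 0, "az": 0, "grip": 0}, {"x": 0, "y": 0, "z": 0, "ax": 0, "ay": 0, "az": 0, "grip": 0}, {"x": 0, "y": 0, "z": 0, "ax": 0, "ay": 0, "az": 0, "grip": 0}, {"x": 0, "y": 0, "z": 0, "ax": 0, "ay": 0, "az": 0, "grip": 0}, {"x": 0, "y": 0, "z": 0, "ax": 0, "ay": 0, "az": 0, "grip": 0}, {"x": 0, "y": 0, "z": 0, "ax": 0, "ay": 0, "az": 0, "grip": 0}, {"x": 0, "y": 0, "z": 0, "ax": 0, "ay": 0, "az": 0, "grip": 0}]' --squeeze 100

```text
t: 21.33
tool_pos: [0.4975, 0.3162, 0.089]
orientation: [0.003, -0.055, 0.998, 0.0]
contact_force: [0.4, -1.6, 8.0]
opening: 0.0125
gripper_force: 98.5
```

Request:
move_arm --plan '[{"x": 0, "y": 0, "z": -0.05, "ax": 0, "ay": 0, "az": 0, "grip": 0}, {"x": 0, "y": 0, "z": -0.12, "ax": 0, "ay": 0, "az": 0, "grip": 0}, {"x": 0, "y": 0, "z": -0.12, "ax": 0, "ay": 0, "az": 0, "grip": 0}, {"x": 0, "y": 0, "z": -0.12, "ax": 0, "ay": 0, "az": 0, "grip": 0}, {"x": 0, "y": 0, "z": 0, "ax": 0, "ay": 0, "az": 0.055, "grip": 0}, {"x": -0.005, "y": -0.05, "z": 0, "ax": 0, "ay": 0, "az": 0, "grip": 0}, {"x": -0.005, "y": -0.1, "z": 0, "ax": 0, "ay": 0, "az": 0, "grip": 0}, {"x": -0.005, "y": -0.107, "z": 0, "ax": 0, "ay": 0, "az": 0, "grip": 0}, {"x": -0.005, "y": -0.107, "z": 0, "ax": 0, "ay": 0, "az": 0, "grip": 0}, {"x": -0.005, "y": -0.107, "z": 0, "ax": 0, "ay": 0, "az": 0, "grip": 0}, {"x": -0.005, "y": -0.107, "z": 0, "ax": 0, "ay": 0, "az": 0, "grip": 0}, {"x": -0.005, "y": -0.107, "z": 0, "ax": 0, "ay": 0, "az": 0, "grip": 0}, {"x": -0.005, "y": -0.107, "z": 0, "ax": 0, "ay": 0, "az": 0, "grip": 0}, {"x": -0.005, "y": -0.107, "z": 0, "ax": 0, "ay": 0, "az": 0, "grip": 0}, {"x": 0, "y": -0.1, "z": 0, "ax": 0, "ay": 0, "az": 0, "grip": 0}, {"x": 0, "y": 0, "z": 0, "ax": 0, "ay": 0, "az": 0, "grip": 0}]'

```text
t: 22.67
tool_pos: [0.5092, 0.0115, 0.2095]
orientation: [0.001, 0.002, 1.0, -0.001]
contact_force: [-0.3, 0.0, -2.6]
opening: 0.0126
gripper_force: 98.4
```

Request:
move_arm --plan '[{"x": 0, "y": 0, "z": 0, "ax": 0, "ay": 0, "az": 0.062, "grip": 0}, {"x": 0, "y": 0, "z": 0, "ax": 0, "ay": 0, "az": 0.062, "grip": 0}, {"x": 0, "y": 0, "z": 0, "ax": 0, "ay": 0, "az": 0.062, "grip": 0}, {"x": 0, "y": 0, "z": 0, "ax": 0, "ay": 0, "az": 0.062, "grip": 0}, {"x": 0, "y": 0, "z": 0, "ax": 0, "ay": 0, "az": 0.062, "grip": 0}, {"x": 0, "y": 0, "z": 0, "ax": 0, "ay": 0, "az": 0.062, "grip": 0}, {"x": 0, "y": 0, "z": 0, "ax": 0, "ay": 0, "az": 0.062, "grip": 0}, {"x": 0, "y": 0, "z": 0, "ax": 0, "ay": 0, "az": 0.062, "grip": 0}, {"x": 0, "y": 0, "z": 0, "ax": 0, "ay": 0, "az": 0.062, "grip": 0}, {"x": 0, "y": 0, "z": 0, "ax": 0, "ay": 0, "az": 0.062, "grip": 0}, {"x": 0, "y": 0, "z": 0, "ax": 0, "ay": 0, "az": 0.062, "grip": 0}, {"x": 0, "y": 0, "z": 0, "ax": 0, "ay": 0, "az": 0.062, "grip": 0}, {"x": 0, "y": 0, "z": 0, "ax": 0, "ay": 0, "az": 0.062, "grip": 0}, {"x": 0, "y": 0, "z": 0, "ax": 0, "ay": 0, "az": 0.062, "grip": 0}, {"x": 0, "y": 0, "z": 0, "ax": 0, "ay": 0, "az": 0.062, "grip": 0}, {"x": 0, "y": 0, "z": 0, "ax": 0, "ay": 0, "az": 0.062, "grip": 0}, {"x": 0, "y": 0, "z": 0, "ax": 0, "ay": 0, "az": 0.062, "grip": 0}, {"x": 0, "y": 0, "z": 0, "ax": 0, "ay": 0, "az": 0.062, "grip": 0}, {"x": 0, "y": 0, "z": 0, "ax": 0, "ay": 0, "az": 0.062, "grip": 0}, {"x": 0, "y": 0, "z": 0, "ax": 0, "ay": 0, "az": 0, "grip": 0}]'

```text
t: 24.33
tool_pos: [0.509, 0.0166, 0.2092]
orientation: [0.0, 0.924, 0.382, 0.001]
contact_force: [0.4, -0.6, -3.7]
opening: 0.0125
gripper_force: 98.4
```

Run:
```python
from h import *
np.set_printoptions(precision=4,suppress=True)
o=robot.get_obs();print(o['tool_pos'],toolrot(o).as_matrix(),o['qpos'],o['opening'])
c,im=lids('wrist','','w8');
z=cv2.resize(im[0:130,250:400],(600,520),interpolation=cv2.INTER_CUBIC);cv2.imwrite('pics/m8.png',z)
```

```text
[0.509  0.0166 0.2092] [[ 0.7083  0.7059  0.0011]
 [ 0.7059 -0.7083  0.0003]
 [ 0.001   0.0006 -1.    ]] [-0.2054  0.004   1.8055  0.0005  1.3311  0.5816] 0.012454179785325184
```

View pics/w8.png

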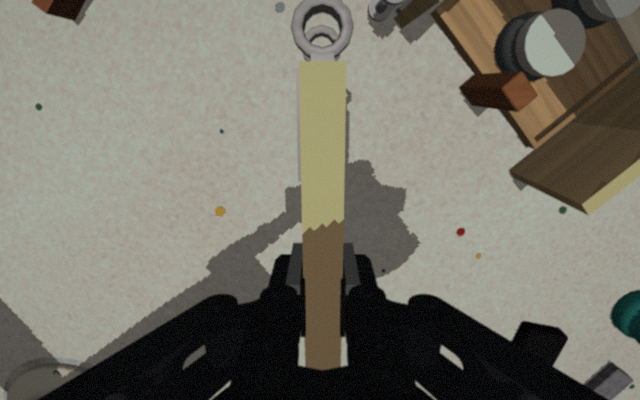

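The held door is aligned with the tool. The upper knuckle ring is centred near (322,28) and the lower ring shows through it. The tray tab and jars are at upper right and the pins near (385,8).

View pics/m8.png

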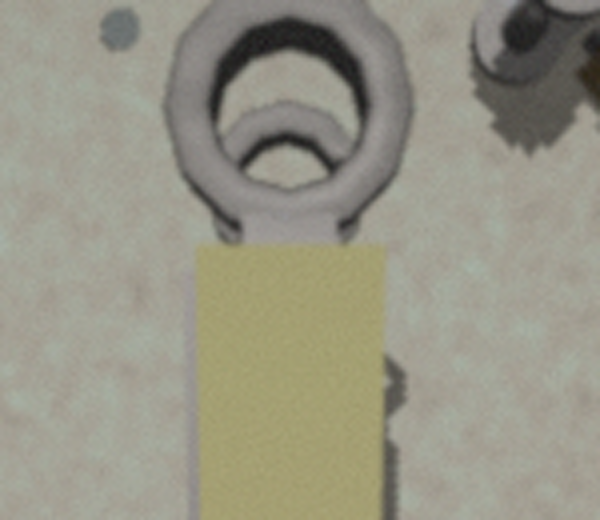

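Run:
```python
from h import *
np.set_printoptions(precision=4,suppress=True)
c=dict(np.load('w8.npz'));o=robot.get_obs();M=toolrot(o).inv();b=o['tool_pos'][2]-.079
for p,z in [((322,28),b+.096),((323,61),b+.112),((323,370),b+.112)]:
    P=onz(c,[p],z)[0];print(p,P,M.apply(P-o['tool_pos']))
```

```text
(322, 28) [0.5763 0.0834 0.2261] [ 0.095   0.0007 -0.0169]
(323, 61) [0.5684 0.0751 0.2421] [ 0.0835  0.0009 -0.0329]
(323, 370) [ 0.4882 -0.0049  0.2421] [-0.0298  0.0004 -0.033 ]
```

Request:
move_arm --plan '[{"x": 0, "y": 0, "z": 0.1045, "ax": 0, "ay": 0, "az": 0, "grip": 0}, {"x": 0, "y": 0, "z": 0.1045, "ax": 0, "ay": 0, "az": 0, "grip": 0}, {"x": 0, "y": 0, "z": 0.1045, "ax": 0, "ay": 0, "az": 0, "grip": 0}, {"x": 0.05, "y": 0.025, "z": 0, "ax": 0, "ay": 0, "az": 0, "grip": 0}, {"x": 0.05, "y": 0.025, "z": 0, "ax": 0, "ay": 0, "az": 0, "grip": 0}, {"x": 0.052, "y": 0.0266, "z": 0, "ax": 0, "ay": 0, "az": 0, "grip": 0}, {"x": 0, "y": 0, "z": 0, "ax": 0, "ay": 0, "az": 0, "grip": 0}, {"x": 0, "y": 0, "z": 0, "ax": 0, "ay": 0, "az": 0, "grip": 0}, {"x": 0, "y": 0, "z": 0, "ax": 0, "ay": 0, "az": 0, "grip": 0}]'

```text
t: 25.13
tool_pos: [0.5569, 0.0323, 0.1145]
orientation: [-0.0, 0.923, 0.384, -0.0]
contact_force: [-1.1, 0.0, -2.3]
opening: 0.0123
gripper_force: 98.6
```

Run:
```python
from h import *
np.set_printoptions(precision=4,suppress=True)
o=robot.get_obs();print(o['tool_pos'],toolrot(o).as_matrix()[:2,:2],o['contact_force'])
c,im=lids('wrist','','w9');
z=cv2.resize(im[0:120,280:440],(800,600),interpolation=cv2.INTER_CUBIC);cv2.imwrite('pics/m9.png',z)
```

```text
[0.5569 0.0323 0.1145] [[ 0.7048  0.7094]
 [ 0.7094 -0.7048]] [-1.112   0.0423 -2.2783]
```

View pics/m9.png

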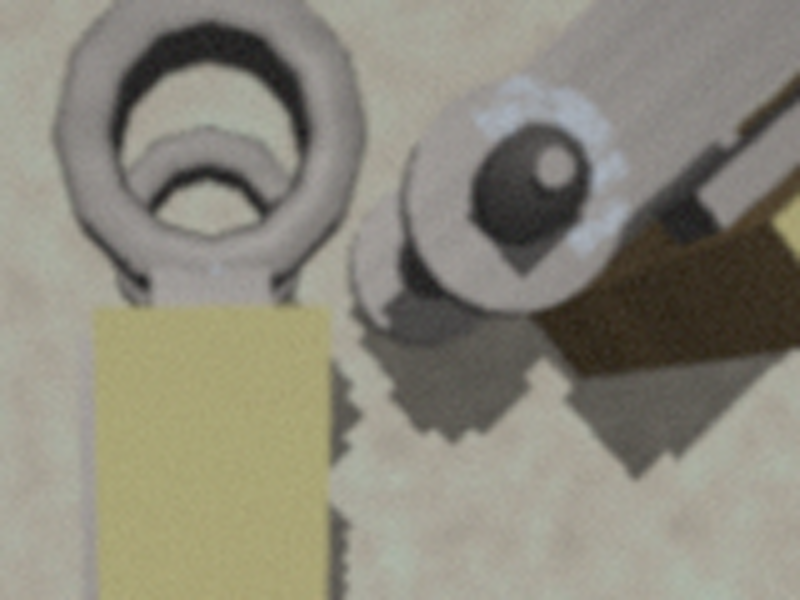

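The close crop shows the upper knuckle's hole centre at crop (211,132), which is pixel (321.8,26.1). The upper pin's tip is at crop (556,163), pixel (390.8,32.2).

Run:
```python
from h import *
np.set_printoptions(precision=4,suppress=True)
c=dict(np.load('w9.npz'));o=robot.get_obs();M=toolrot(o).inv();b=o['tool_pos'][2]-.079
T=[]
q=lambda u,v:((u+.5)/5-.5+280,(v+.5)/5-.5)
for p,z in [(q(211,132),b+.096),(q(556,163),.106),(q(514,207),.088)]:
    P=onz(c,[p],z)[0];t=M.apply(P-o['tool_pos']);T.append(t);print(p,P,t)
d=T[1]-T[0];print('delta tool mm',d*1e3,'units',d/.3)
```

```text
(321.8, 26.0) [0.6243 0.0999 0.1315] [ 0.0957  0.0001 -0.017 ]
(390.8, 32.2) [0.645  0.0818 0.106 ] [0.0975 0.0276 0.0085]
(382.4, 41.0) [0.6439 0.0812 0.088 ] [0.0962 0.0272 0.0265]
delta tool mm [ 1.7902 27.4466 25.5081] units [0.006  0.0915 0.085 ]
```

Request:
move_arm --plan '[{"x": 0.001, "y": 0.03, "z": 0, "ax": 0, "ay": 0, "az": 0, "grip": 0}, {"x": 0.001, "y": 0.03, "z": 0, "ax": 0, "ay": 0, "az": 0, "grip": 0}, {"x": 0.002, "y": 0.031, "z": 0, "ax": 0, "ay": 0, "az": 0, "grip": 0}, {"x": 0, "y": 0, "z": 0, "ax": 0, "ay": 0, "az": 0, "grip": 0}, {"x": 0, "y": 0, "z": 0, "ax": 0, "ay": 0, "az": 0, "grip": 0}, {"x": 0, "y": 0, "z": 0, "ax": 0, "ay": 0, "az": 0, "grip": 0}]'

```text
t: 25.68
tool_pos: [0.5774, 0.0136, 0.1144]
orientation: [-0.0, 0.924, 0.383, -0.0]
contact_force: [0.5, 0.5, -3.1]
opening: 0.0125
gripper_force: 98.6
```

Run:
```python
from h import *
np.set_printoptions(precision=4,suppress=True)
o=robot.get_obs();M=toolrot(o)
c,im=lids('wrist','','w10')
for n,P in [('pin vs nominal axis',np.array([.6443,.0815,.106]))]:
    print(o['tool_pos'],'pin in tool mm',M.inv().apply(P-o['tool_pos'])*1e3)
g=cv2.cvtColor(im,cv2.COLOR_BGR2GRAY)
print(g[4:48:2,300:346:2])
```

```text
[0.5774 0.0136 0.1144] pin in tool mm [95.3046 -0.6487  8.3824]
[[124 134 142 144 145 139 135 134 127 119  94  83 106 121 132 140 146 152
  144 137 134 130 123]
 [138 142 142 142 137 125 102  77  59  44  39  45  42  47  62  92 121 135
  147 147 140 134 129]
 [144 144 144 143 130  87  43  41  38  37  41  34  40  36  45  43  60 121
  143 153 147 143 134]
 [147 146 142 132  95  41  37  34  44  42  45  36  38  43  41  46  41  66
  123 149 157 148 143]
 [144 148 138  99  46  42  39  35  44  63  89 101  68  54  42  37  40  44
   75 125 151 161 153]
 [151 140 102  47  41  42  57  97 126 159 167 168 159 144 125  79  36  39
   41  71 131 155 154]
 [147 134  69  39  37  58 139 163 169 167 170 172 163 172 169 156  93  42
   42  42 112 154 155]
 [142 126  52  35  68 142 170 170 170 172 172 170 172 169 166 166 154  95
   43  42  91 148 156]
 [137 106  49  63 144 166 171 172 171 173 178 174 170 167 170 162 164 157
   86  41  73 139 157]
 [132  87  41 125 166 169 174 172 176 172 174 175 170 162 165 165 169 173
  143  55  55 123 150]
 [128  73  42 147 170 172 170 175 178 177 172 169 161 164 166 173 
[... 398 characters left out ...]
 80  76  85 153 164]
 [152 138 115 172 142  82  52  57  85 154 173 170 123  69  66  64  80  82
   81  78 109 158 162]
 [152 139 109 127  87  70  47  69  86 162 166 168 146  60  64  50  78  78
   79  74 126 162 160]
 [147 149 131  85  78  69  48  67  67 135 166 156 101  58  57  56  78  82
   80 110 150 157 150]
 [151 152 146 125  88  68  56  62  65  56  97  86  53  50  54  56  86 126
  117 146 161 159 145]
 [143 151 153 145 130  84  55  60  63  59  50  51  53  58  51  46  89 124
  147 164 157 147 137]
 [142 148 153 158 152 127  76  59  54  53  53  52  52  41  46  63 110 147
  158 159 145 134 129]
 [121 145 150 152 157 150 140 133 114  81  69  51  70  99 130 143 149 162
  160 153 139 130 108]]
```

Run:
```python
from h import *
np.set_printoptions(precision=4,suppress=True)
c=dict(np.load('w10.npz'));o=robot.get_obs();M=toolrot(o).inv();b=o['tool_pos'][2]-.079
g=cv2.cvtColor(cv2.imread('pics/w10.png'),cv2.COLOR_BGR2GRAY)
m=(g[28:46,312:328]>115).astype(np.uint8);n,l,s,ce=cv2.connectedComponentsWithStats(m);print(s,ce)
i=1+np.argmax(s[1:,4]);p=ce[i]+[312,28]
print(p,(M.apply(onz(c,[p],.106)[0]-o['tool_pos']))*1e3)
```

```text
[[  0   0  16  18 225]
 [  0   0   5   3  10]
 [ 13   0   2   1   2]
 [  5   4   8   8  50]
 [  0  17   1   1   1]] [[ 7.4889  9.1111]
 [ 1.6     0.6   ]
 [13.5     0.    ]
 [ 8.64    7.5   ]
 [ 0.     17.    ]]
[320.64  35.5 ] [95.812  -0.0822  8.3228]
```

Request:
move_arm --plan '[{"x": 0, "y": -0.001, "z": 0.015, "ax": 0, "ay": 0, "az": 0, "grip": 0}, {"x": 0, "y": 0, "z": 0.015, "ax": 0, "ay": 0, "az": 0, "grip": 0}, {"x": 0, "y": 0, "z": 0.015, "ax": 0, "ay": 0, "az": 0, "grip": 0}, {"x": 0, "y": 0, "z": 0.015, "ax": 0, "ay": 0, "az": 0, "grip": 0}, {"x": 0, "y": 0, "z": 0.01, "ax": 0, "ay": 0, "az": 0, "grip": 0}, {"x": 0, "y": 0, "z": 0, "ax": 0, "ay": 0, "az": 0, "grip": 0}, {"x": 0, "y": 0, "z": 0, "ax": 0, "ay": 0, "az": 0, "grip": 0}]'

```text
t: 26.32
tool_pos: [0.5771, 0.014, 0.0932]
orientation: [-0.0, 0.924, 0.383, -0.0]
contact_force: [0.4, -0.2, -1.8]
opening: 0.0128
gripper_force: 98.6
```

Request:
move_arm --plan '[{"x": 0, "y": 0, "z": 0.01, "ax": 0, "ay": 0, "az": 0, "grip": 0}, {"x": 0, "y": 0, "z": 0.01, "ax": 0, "ay": 0, "az": 0, "grip": 0}, {"x": 0, "y": 0, "z": 0.006, "ax": 0, "ay": 0, "az": 0, "grip": 0}, {"x": 0, "y": 0, "z": 0, "ax": 0, "ay": 0, "az": 0, "grip": 0}, {"x": 0, "y": 0, "z": 0, "ax": 0, "ay": 0, "az": 0, "grip": 0}, {"x": 0, "y": 0, "z": 0, "ax": 0, "ay": 0, "az": 0, "grip": 0}]'

```text
t: 26.82
tool_pos: [0.5774, 0.0139, 0.0858]
orientation: [0.0, 0.924, 0.383, 0.0]
contact_force: [-0.1, -0.7, -2.3]
opening: 0.0128
gripper_force: 98.6
```

Request:
move_arm --plan '[{"x": 0, "y": 0, "z": 0.006, "ax": 0, "ay": 0, "az": 0, "grip": 0}, {"x": 0, "y": 0, "z": 0.004, "ax": 0, "ay": 0, "az": 0, "grip": 0}, {"x": 0, "y": 0, "z": 0, "ax": 0, "ay": 0, "az": 0, "grip": 0}, {"x": 0, "y": 0, "z": 0, "ax": 0, "ay": 0, "az": 0, "grip": 0}, {"x": 0, "y": 0, "z": 0, "ax": 0, "ay": 0, "az": 0, "grip": 0}]'

```text
t: 27.23
tool_pos: [0.578, 0.0136, 0.0839]
orientation: [0.0, 0.924, 0.383, 0.001]
contact_force: [-4.0, -1.2, 5.9]
opening: 0.0128
gripper_force: 99.7
```

The force rose at z = 0.084, so the knuckles are seated. Next I release, raise 10 mm so the fingers clear the tray tab, and swing the door loosely around the pin.

Request:
move_arm --plan '[{"x": 0, "y": 0, "z": 0, "ax": 0, "ay": 0, "az": 0, "grip": 20}, {"x": 0, "y": 0, "z": 0, "ax": 0, "ay": 0, "az": 0, "grip": 30}, {"x": 0, "y": 0, "z": 0, "ax": 0, "ay": 0, "az": 0, "grip": 30}, {"x": 0, "y": 0, "z": 0, "ax": 0, "ay": 0, "az": 0, "grip": 30}, {"x": 0, "y": 0, "z": -0.018, "ax": 0, "ay": 0, "az": 0, "grip": 30}, {"x": 0, "y": 0, "z": -0.018, "ax": 0, "ay": 0, "az": 0, "grip": 30}, {"x": 0, "y": 0, "z": 0, "ax": 0, "ay": 0, "az": 0, "grip": 30}]' --squeeze 20

```text
t: 27.82
tool_pos: [0.5784, 0.0138, 0.0952]
orientation: [0.001, 0.924, 0.383, 0.001]
contact_force: [0.4, -0.0, 0.1]
opening: 0.0255
gripper_force: 0.0
```

Run:
```python
from h import *
np.set_printoptions(precision=4,suppress=True)
o=robot.get_obs();M=toolrot(o)
c,im=lids('wrist','','w11')
print(o['tool_pos'],M.as_matrix()[:2,1],o['opening'],o['contact_force'],'pin in tool mm',M.inv().apply(np.array([.6447,.0816,.1])-o['tool_pos'])*1e3)
h=cv2.cvtColor(im,cv2.COLOR_BGR2HSV);
for r in range(0,180,20):
    q=np.where((abs(h[r,280:370,0].astype(int)-29)<5)&(h[r,280:370,1]>60))[0]; print(r,(q.min()+280,q.max()+280,len(q)) if len(q) else None)
q=np.where((abs(h[0:200,322,0].astype(int)-29)<5)&(h[0:200,322,1]>60))[0];print('door end row',q.min())
P=onz(c,[(322,q.min())],.118)[0];print(P,M.inv().apply(P-o['tool_pos'])*1e3)
```

```text
[0.5784 0.0138 0.0952] [ 0.708  -0.7062] 0.02552232464479191 [ 0.3826 -0.0298  0.1386] pin in tool mm [94.8449 -0.9732 -4.6787]
0 None
20 None
40 None
60 None
80 (np.int64(301), np.int64(342), 42)
100 (np.int64(301), np.int64(342), 42)
120 (np.int64(302), np.int64(342), 41)
140 (np.int64(302), np.int64(342), 41)
160 (np.int64(303), np.int64(341), 39)
door end row 69
[0.6362 0.0714 0.118 ] [ 81.6519   0.1894 -22.6963]
```

Request:
move_arm --plan '[{"x": 0.0004, "y": 0.0166, "z": 0, "ax": 0, "ay": 0, "az": -0.026, "grip": 30}, {"x": 0.0004, "y": 0.0166, "z": 0, "ax": 0, "ay": 0, "az": -0.026, "grip": 30}, {"x": 0.0004, "y": 0.0166, "z": 0, "ax": 0, "ay": 0, "az": -0.026, "grip": 30}, {"x": 0.0004, "y": 0.0166, "z": 0, "ax": 0, "ay": 0, "az": -0.026, "grip": 30}, {"x": 0.0004, "y": 0.0166, "z": 0, "ax": 0, "ay": 0, "az": -0.026, "grip": 30}, {"x": 0.0004, "y": 0.0166, "z": 0, "ax": 0, "ay": 0, "az": -0.026, "grip": 30}, {"x": 0.0004, "y": 0.0166, "z": 0, "ax": 0, "ay": 0, "az": -0.026, "grip": 30}, {"x": 0.0004, "y": 0.0166, "z": 0, "ax": 0, "ay": 0, "az": -0.026, "grip": 30}, {"x": 0.0004, "y": 0.0166, "z": 0, "ax": 0, "ay": 0, "az": -0.026, "grip": 30}, {"x": 0.0004, "y": 0.0166, "z": 0, "ax": 0, "ay": 0, "az": -0.026, "grip": 30}, {"x": 0.0004, "y": 0.0166, "z": 0, "ax": 0, "ay": 0, "az": -0.026, "grip": 30}, {"x": 0.0004, "y": 0.0166, "z": 0, "ax": 0, "ay": 0, "az": -0.026, "grip": 30}, {"x": 0, "y": 0, "z": 0, "ax": 0, "ay": 0, "az": 0, "grip": 30}, {"x": 0, "y": 0, "z": 0, "ax": 0, "ay": 0, "az": 0, "grip": 30}, {"x": 0, "y": 0, "z": 0, "ax": 0, "ay": 0, "az": 0, "grip": 0}, {"x": 0, "y": 0, "z": 0, "ax": 0, "ay": 0, "az": 0, "grip": 0}, {"x": 0, "y": 0, "z": 0, "ax": 0, "ay": 0, "az": 0, "grip": 0}, {"x": 0, "y": 0, "z": 0, "ax": 0, "ay": 0, "az": 0, "grip": 0}, {"x": 0, "y": 0, "z": 0, "ax": 0, "ay": 0, "az": 0, "grip": 0}]'

```text
t: 29.45
tool_pos: [0.6293, -0.0129, 0.0934]
orientation: [-0.0, 0.761, 0.648, -0.0]
contact_force: [-2.3, 0.2, 1.4]
opening: 0.0136
gripper_force: 20.2
```

```bash
cat > chk.py <<'E'
from h import *
import sys
np.set_printoptions(precision=4,suppress=True)
o=robot.get_obs();M=toolrot(o);t=sys.argv[1]
c,im=lids('wrist','',t)
y=M.as_matrix()[:2,1];print(o['tool_pos'],'yaw',np.degrees(np.arctan2(-y[0],y[1])),o['opening'],o['contact_force'],'pin in tool mm',M.inv().apply(np.array([.6447,.0816,.1])-o['tool_pos'])*1e3)
h=cv2.cvtColor(im,cv2.COLOR_BGR2HSV)
for r in range(80,260,25):
    q=np.where((abs(h[r,:,0].astype(int)-29)<5)&(h[r,:,1]>60))[0]
    if len(q): 
        q=q[(q>260)&(q<400)]
        if len(q): print(r,q.min(),q.max(),len(q))
E
python3 chk.py w12
```

```text
[ 0.6293 -0.0129  0.0934] yaw -99.19066270629227 0.013582200113174034 [-2.3009  0.1891  1.4407] pin in tool mm [95.7068  0.1126 -6.5837]
80 303 399 90
105 303 344 42
130 303 343 41
155 304 342 39
180 304 342 39
205 304 342 39
```

Request:
move_arm --plan '[{"x": 0.0004, "y": 0.0166, "z": 0, "ax": 0, "ay": 0, "az": -0.026, "grip": 0}, {"x": 0.0004, "y": 0.0134, "z": 0, "ax": 0, "ay": 0, "az": -0.021, "grip": 0}, {"x": 0, "y": 0, "z": 0, "ax": 0, "ay": 0, "az": 0, "grip": 0}, {"x": 0, "y": 0, "z": 0, "ax": 0, "ay": 0, "az": 0, "grip": 0}, {"x": 0, "y": 0, "z": 0, "ax": 0, "ay": 0, "az": 0, "grip": 0}]'

```text
t: 29.92
tool_pos: [0.6388, -0.014, 0.0935]
orientation: [0.0, 0.73, 0.683, 0.0]
contact_force: [0.5, -0.3, -1.2]
opening: 0.0138
gripper_force: 19.8
```

Request:
move_arm --plan '[{"x": 0, "y": 0.003, "z": 0, "ax": 0, "ay": 0, "az": -0.005, "grip": 0}, {"x": 0, "y": 0, "z": 0, "ax": 0, "ay": 0, "az": 0, "grip": 0}, {"x": 0, "y": 0, "z": 0, "ax": 0, "ay": 0, "az": 0, "grip": 0}, {"x": 0, "y": 0, "z": 0, "ax": 0, "ay": 0, "az": 0, "grip": 0}]'

```text
t: 30.25
tool_pos: [0.6394, -0.0139, 0.0935]
orientation: [-0.0, 0.727, 0.687, -0.0]
contact_force: [1.3, 0.4, -1.8]
opening: 0.0136
gripper_force: 19.9
```

```bash
python3 chk.py w13
```

```text
[ 0.6394 -0.0139  0.0935] yaw -93.23134107114713 0.013607211484046583 [ 1.3097  0.431  -1.8222] pin in tool mm [95.6893 -0.1061 -6.5143]
80 302 399 95
105 303 399 84
130 303 343 41
155 303 342 40
180 304 342 39
205 304 342 39
```

Request:
move_arm --plan '[{"x": 0, "y": 0.0022, "z": 0, "ax": 0, "ay": 0, "az": -0.0035, "grip": 0}, {"x": 0, "y": 0, "z": 0, "ax": 0, "ay": 0, "az": 0, "grip": 0}, {"x": 0, "y": 0, "z": 0, "ax": 0, "ay": 0, "az": 0, "grip": 0}]'

```text
t: 30.55
tool_pos: [0.6401, -0.014, 0.0935]
orientation: [-0.0, 0.724, 0.69, -0.0]
contact_force: [-0.6, 0.0, -0.1]
opening: 0.0137
gripper_force: 20.0
```

Request:
move_arm --plan '[{"x": 0, "y": 0.0022, "z": 0, "ax": 0, "ay": 0, "az": -0.0035, "grip": 0}, {"x": 0, "y": 0, "z": 0, "ax": 0, "ay": 0, "az": 0, "grip": 0}, {"x": 0, "y": 0, "z": 0, "ax": 0, "ay": 0, "az": 0, "grip": 0}]'

```text
t: 30.8
tool_pos: [0.6404, -0.014, 0.0935]
orientation: [-0.0, 0.722, 0.692, -0.0]
contact_force: [-3.0, 1.2, 0.5]
opening: 0.0133
gripper_force: 20.8
```

Request:
move_arm --plan '[{"x": 0, "y": -0.0015, "z": 0, "ax": 0, "ay": 0, "az": 0.0025, "grip": 0}, {"x": 0, "y": 0, "z": 0, "ax": 0, "ay": 0, "az": 0, "grip": 0}, {"x": 0, "y": 0, "z": 0, "ax": 0, "ay": 0, "az": 0, "grip": 20}, {"x": 0, "y": 0, "z": 0, "ax": 0, "ay": 0, "az": 0, "grip": 30}, {"x": 0, "y": 0, "z": 0, "ax": 0, "ay": 0, "az": 0, "grip": 30}, {"x": 0, "y": 0, "z": 0, "ax": 0, "ay": 0, "az": 0, "grip": 30}, {"x": 0, "y": 0, "z": -0.03, "ax": 0, "ay": 0, "az": 0, "grip": 30}, {"x": 0, "y": 0, "z": -0.06, "ax": 0, "ay": 0, "az": 0, "grip": 30}, {"x": 0, "y": 0, "z": -0.12, "ax": 0, "ay": 0, "az": 0, "grip": 30}, {"x": 0, "y": 0, "z": -0.12, "ax": 0, "ay": 0, "az": 0, "grip": 30}, {"x": 0, "y": -0.1, "z": 0, "ax": 0, "ay": 0, "az": 0, "grip": 30}, {"x": 0, "y": -0.12, "z": 0, "ax": 0, "ay": 0, "az": 0, "grip": 30}, {"x": 0, "y": 0, "z": 0, "ax": 0, "ay": 0, "az": 0, "grip": 30}, {"x": 0, "y": 0, "z": 0, "ax": 0, "ay": 0, "az": 0, "grip": 30}]'

```text
t: 31.97
tool_pos: [0.5725, -0.0104, 0.1923]
orientation: [-0.001, 0.724, 0.69, -0.0]
contact_force: [1.2, -0.5, 0.3]
opening: 0.0257
gripper_force: 0.0
```

Run:
```python
from h import *
np.set_printoptions(precision=4,suppress=True)
o=robot.get_obs();M=toolrot(o);print(o['tool_pos'],o['contact_force'])
c,im=lids('wrist','','w14');ct,it=lids('top','','t14')
h=cv2.cvtColor(im,cv2.COLOR_BGR2HSV)
m=((abs(h[...,0].astype(int)-29)<6)&(h[...,1]>55)).astype(np.uint8)
n,l,s,ce=cv2.connectedComponentsWithStats(m)
for i in range(1,n):
    if s[i,4]>300:
        ys,xs=np.where(l==i);r=cv2.minAreaRect(np.c_[xs,ys].astype(np.float32));b=cv2.boxPoints(r);print('px',s[i],np.round(r[1],1));print(onz(c,b,.119))
```

```text
[ 0.5725 -0.0104  0.1923] [ 1.1885 -0.4779  0.2817]
px [ 404   77  170  228 7306] [147.3 235.3]
[[ 0.6274 -0.0853  0.119 ]
 [ 0.6378  0.073   0.119 ]
 [ 0.7289  0.0624  0.119 ]
 [ 0.7396 -0.1059  0.119 ]]
```

Run:
```python
from h import *
np.set_printoptions(precision=4,suppress=True)
def ana(tag):
    c=dict(np.load(tag+'.npz'));h=cv2.cvtColor(cv2.imread(f'pics/{tag}.png'),cv2.COLOR_BGR2HSV)
    m=(abs(h[...,0].astype(int)-29)<6)&(h[...,1]>55);ys,xs=np.where(m);P=onz(c,np.c_[xs,ys],.118)
    print(tag)
    for y0 in np.arange(-.15,.09,.02):
        k=(abs(P[:,1]-y0)<.003)&(P[:,0]>.61)&(P[:,0]<.72);
        if k.sum(): print('%.2f'%y0,P[k,0].min().round(4),P[k,0].max().round(4),k.sum())
ana('w14');ana('t14')
# vacancy of the rest: compare top picture with the first one
a=cv2.imread('pics/top0.png');b=cv2.imread('pics/t14.png');d=(cv2.absdiff(a,b).max(2)>45).astype(np.uint8);d=cv2.morphologyEx(d,cv2.MORPH_OPEN,np.ones((3,3)))
n,l,s,ce=cv2.connectedComponentsWithStats(d);print([tuple(map(int,x)) for x in s[1:] if x[4]>25])
```

```text
w14
-0.15 0.6132 0.7094 14
-0.13 0.6327 0.7003 32
-0.11 0.6269 0.6978 10
-0.09 0.6117 0.6725 27
-0.07 0.6122 0.644 153
-0.05 0.6134 0.6447 160
-0.03 0.6152 0.6457 171
-0.01 0.6328 0.6473 189
0.01 0.6341 0.6482 201
0.03 0.6354 0.6497 215
0.05 0.6366 0.7198 292
0.07 0.6379 0.6517 33
t14
-0.13 0.6239 0.7182 60
-0.11 0.6263 0.6388 10
-0.09 0.6286 0.663 11
-0.03 0.6236 0.6236 1
-0.01 0.6168 0.6168 1
0.01 0.6162 0.6162 1
0.05 0.6365 0.6459 8
[(290, 110, 6, 17, 53), (301, 112, 40, 18, 510), (300, 116, 65, 61, 1524), (289, 129, 12, 10, 73), (209, 147, 21, 77, 733), (283, 150, 11, 15, 99), (281, 172, 5, 11, 36), (317, 172, 41, 44, 979), (358, 176, 7, 15, 63), (429, 204, 10, 15, 75), (237, 211, 117, 141, 5240), (394, 211, 8, 13, 50), (10, 261, 118, 70, 3534), (141, 269, 90, 62, 2107), (102, 307, 36, 55, 906), (90, 319, 5, 9, 36), (236, 322, 29, 36, 651), (45, 328, 13, 12, 96), (339, 329, 15, 14, 118), (63, 336, 5, 11, 46), (198, 336, 11, 25, 90), (301, 342, 36, 20, 297), (137, 345, 62, 55, 1077), (55, 346, 8, 13, 72), (337, 348, 8, 11, 62), (341, 349, 18, 51, 352), (66, 353, 15, 10, 75), (194, 362, 6, 14, 44), (250, 363, 34, 37, 489)]
```

```bash
python3 -c "
from rig import robot
print(robot.get_obs()['t'],robot.sign_off())"
```

```text
the job is handed in; nothing more can be done
32.0667 None
```

I put the two jars that were on the bench upright in the tray, slid it home against the back stop, hung the door on both pins and swung it shut. The job was handed in at 32 s; I had no pictures left to view, so I checked the door's shut position by measurement only.

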